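# Reset the hose-cutting station: fresh side of the board up, tools on the rack

## Task

Get the cutting station ready for the next job: hang every scraper, pick and spatula that lies about on the pegs of the tool rack by its eye, and turn the cutting board over so that its fresh green side is up; it is too wide to pick up flat, but it can be tipped up against the fence of its stop. Then push the board fully home in the corner of the stop, flat and square against the fence and the side bar, and swing the red turn-button over it until it is locked, leaving the roll of tape and the marker where they lie.

Things in the scene. Friction and masses are not known exactly. Their poses are not given: they have to be found in the camera images.
- stop: the board stop, fixed to the bench: blue steel fence 240 mm long and 45 mm high, and an aluminium side bar. Origin on the bench at the foot of the fence's face; x points through the fence (the open side is -x), y left along it, z up. Its slippery face (friction 0.2) leans back 12 degrees from x = 0: a board stood up against it stays. A board fully home has its centre at x = -65, y = 0 mm.
- side_bar (a point): middle of the top inner edge of the stop's side bar, square to the fence on its left (+y): 12 mm high, inner face at y = +90 mm of the stop, from x = -132 to -2 mm
- board: the cutting board, rigid plastic, 130 x 180 x 12 mm (x, y, z), 0.25 to 0.4 kg, too wide to grip flat: +z face worn white with knife marks (on top at the start), -z face fresh green. Origin at the centre of the green face. It lies loose before the stop, x roughly along the stop's x. Squeezed against the fence (about 13 N), its near edge can be raised by the friction of the fingertips; its 12 mm edge can be gripped once it stands up.
- board_center (a point): the middle of the board, half way through its thickness (6 mm above the bench when it lies flat)
- scraper: small scraper, orange handle, 30 mm wide blade, 158 mm long; flat handle 86 x 20 x 10 mm (x, y, z) with black ribs and a steel wire eye at its +x end (ring in the plane of the tool, clear hole 19 mm, wire 6 mm). Origin under the middle of the handle and near the balance point, +x towards the eye, z square to the flat of the tool; eye centre at x = 60, z = 5 mm. Both flat sides are alike. May be absent.
- pick: hook pick, blue handle, thin shank bent at its end, 162 mm long; flat handle 86 x 20 x 10 mm (x, y, z) with black ribs and a steel wire eye at its +x end (ring in the plane of the tool, clear hole 19 mm, wire 6 mm). Origin under the middle of the handle and near the balance point, +x towards the eye, z square to the flat of the tool; eye centre at x = 60, z = 5 mm. Both flat sides are alike. May be absent.
- spatula: narrow spatula, yellow handle, 14 mm wide blade, 158 mm long; flat handle 86 x 20 x 10 mm (x, y, z) with black ribs and a steel wire eye at its +x end (ring in the plane of the tool, clear hole 19 mm, wire 6 mm). Origin under the middle of the handle and near the balance point, +x towards the eye, z square to the flat of the tool; eye centre at x = 60, z = 5 mm. Both flat sides are alike. May be absent.
- scraper_eye (a point): centre of the hole in the scraper's eye
- pick_eye (a point): centre of the hole in the pick's eye
- spatula_eye (a point): centre of the hole in the spatula's eye
- rack: pegboard tool rack fixed on the bench, light wooden panel with black holes, 250 mm wide, 190 mm high and 15 mm thick with three pegs on its front. Origin on the bench below the middle of the panel's front face; its front looks along its -x axis, z up; pegs at y = +75, 0 and -75 mm
- peg0: the left (+y) peg of the rack, a plain steel rod 7 mm thick, 52 mm long. Origin at its root on the panel's front, 165 mm above the bench; z runs out along the peg, rising at 45 degrees to the front of the rack (its end is 37 mm out and 37 mm higher). A ring let go on it slides to the root.
- peg1: the middle peg of the rack, a plain steel rod 7 mm thick, 52 mm long. Origin at its root on the panel's front, 165 mm above the bench; z runs out along the peg, rising at 45 degrees to the front of the rack (its end is 37 mm out and 37 mm higher). A ring let go on it slides to the root.
- peg2: the right (-y) peg of the rack, a plain steel rod 7 mm thick, 52 mm long. Origin at its root on the panel's front, 165 mm above the bench; z runs out along the peg, rising at 45 degrees to the front of the rack (its end is 37 mm out and 37 mm higher). A ring let go on it slides to the root.
- turn_button (a joint): red turn-button on the side bar: a flat bar 16 mm wide on an upright pivot at x = -75, y = +105 mm of the stop, underside 16 mm above the bench; it stays where it is left. 0 = locked (end stop), pointing along the stop's -y over the board; it grows as it opens; 1.57 = pointing along the stop's -x, clear of the board; at most 1.9
- button_pin (a point): middle of the turn-button's upright steel finger pin (10 mm thick, its free part 21 to 45 mm above the bench, 42 mm from the pivot; this point is 34 mm above the bench); pinch or push the pin to turn the button
- tape: roll of brown packing tape lying flat left of the board, 108 mm across and 48 mm high, origin under it; leave it alone
- marker: black marker 136 mm long, lying on the bench in front of the rack, origin under its middle; leave it alone
There are look-alikes about, which are no part of the job. What is shaped like the scraper but turquoise is not meant.

How it is judged (in metres and radians):
At the end, for the whole second after the job is handed in: Each tool present hangs still with a peg through its eye; the board lies flat and still, green side up, home in the stop (centre within 7 mm of the fence position and 6 mm along it, square within 0.05 rad); the turn-button is locked over it (under 0.2 rad) (((x of scraper_eye in the frame of peg0 between -0.013 and 0.013 m and y of scraper_eye in the frame of peg0 between -0.013 and 0.013 m and z of scraper_eye in the frame of peg0 between 0 and 0.048 m and angle between the z axis of scraper and the z axis of peg0, either way round below 1 rad) or (x of scraper_eye in the frame of peg1 between -0.013 and 0.013 m and y of scraper_eye in the frame of peg1 between -0.013 and 0.013 m and z of scraper_eye in the frame of peg1 between 0 and 0.048 m and angle between the z axis of scraper and the z axis of peg1, either way round below 1 rad) or (x of scraper_eye in the frame of peg2 between -0.013 and 0.013 m and y of scraper_eye in the frame of peg2 between -0.013 and 0.013 m and z of scraper_eye in the frame of peg2 between 0 and 0.048 m and angle between the z axis of scraper and the z axis of peg2, either way round below 1 rad)) and linear speed of each of scraper, pick, spatula below 0.06 m/s and ((x of pick_eye in the frame of peg0 between -0.013 and 0.013 m and y of pick_eye in the frame of peg0 between -0.013 and 0.013 m and z of pick_eye in the frame of peg0 between 0 and 0.048 m and angle between the z axis of pick and the z axis of peg0, either way round below 1 rad) or (x of pick_eye in the frame of peg1 between -0.013 and 0.013 m and y of pick_eye in the frame of peg1 between -0.013 and 0.013 m and z of pick_eye in the frame of peg1 between 0 and 0.048 m and angle between the z axis of pick and the z axis of peg1, either way round below 1 rad) or (x of pick_eye in the frame of peg2 between -0.013 and 0.013 m and y of pick_eye in the frame of peg2 between -0.013 and 0.013 m and z of pick_eye in the frame of peg2 between 0 and 0.048 m and angle between the z axis of pick and the z axis of peg2, either way round below 1 rad)) and ((x of spatula_eye in the frame of peg0 between -0.013 and 0.013 m and y of spatula_eye in the frame of peg0 between -0.013 and 0.013 m and z of spatula_eye in the frame of peg0 between 0 and 0.048 m and angle between the z axis of spatula and the z axis of peg0, either way round below 1 rad) or (x of spatula_eye in the frame of peg1 between -0.013 and 0.013 m and y of spatula_eye in the frame of peg1 between -0.013 and 0.013 m and z of spatula_eye in the frame of peg1 between 0 and 0.048 m and angle between the z axis of spatula and the z axis of peg1, either way round below 1 rad) or (x of spatula_eye in the frame of peg2 between -0.013 and 0.013 m and y of spatula_eye in the frame of peg2 between -0.013 and 0.013 m and z of spatula_eye in the frame of peg2 between 0 and 0.048 m and angle between the z axis of spatula and the z axis of peg2, either way round below 1 rad)) and angle between board's own z axis and vertical above 3.06 rad and height (world z) of board_center between 0.003 and 0.01 m and x of board_center in the frame of stop between -0.07 and -0.058 m and y of board_center in the frame of stop between -0.006 and 0.006 m and angle between the x axis of board and the x axis of stop, either way round below 0.05 rad and linear speed of board below 0.03 m/s and value of joint turn_button below 0.2 rad); the robot touches nothing.
It fails at once if the roll of tape is shoved away by more than 6 cm (distance of tape from where it was at the start of the episode above 0.06 m).
It fails at once if the marker is shoved away by more than 6 cm (distance of marker from where it was at the start of the episode above 0.06 m).
It fails at once if the board or a tool falls off the bench (height (world z) of any of board, scraper, pick, spatula below -0.1 m).
Of scraper, pick, spatula only 2 to 3 are there at a start; the rules pass over those that are not, and their reading is None.
At some moment in a run one of board may be knocked a few centimetres aside while the robot is not near it.
Once in a run the grip may slacken for a moment while it holds something.
It also fails if it takes over 210 s, if anything falls off the work surface, if the arm or the gripper's body presses on something with over 40 N, if the wrist force passes 120 N, or if a joint passes its speed limit or range.

## Robot

A 6-joint arm with a two-finger parallel gripper is mounted at the origin on a cart in front of the work surface, level with it; the furniture and walls round the work are solid. World frame = base frame: x ahead of the robot, y to its left, z up, the work surface at z = 0. Lengths are in m, angles in degrees, forces in N, time in s.
With the tool pointing down it reaches from about 0.35 to 0.875 m from the base axis. Payload 4.2 kg.
Tool frame: the origin (TCP) lies on the centre line of the jaws, within the pads' length; the fingertips stand 25 mm ahead of it and the grasp point (between the pads) lies 6 mm ahead of it; z points along the fingers, y is the line along which they close (so a half turn about z gives the same grasp; the last joint's range is limited). The gripper opens to 87 mm and grips with 3 to 60 N. Pads are 19 mm wide; open, the fingers measure 117 mm over their backs; the gripper's body (75 mm by 190 mm) begins 51 mm behind the grasp point.
Start: joints at [87.754, 22.042, 0.453, 0, -68.411, -14.817], TCP at [0.183, 0.597, 0.248] pointing down, gripper open.
Joint ranges: [-179.83, 179.83], [-69.29, 118.12], [-61.27, 80.66], [-181.25, 117.63], [-171.15, -9.14], [-177.46, 177.46]. Speed limits (degrees/s): [159.86, 159.86, 180, 180, 180, 180].

## Interface

Orientations are given as a 3x3 rotation matrix whose columns are the frame's x, y, z axes.
In Python, from station import r gives the robot as it stands.
- The arm moves only by the tool move_arm, never from a script. Its argument "series" is a list of rows, each an object with "grip": the opening, from 0 (shut) to 1 (fully open); "xyz": the shift along the tool's x, y, z in mm, a list of three; "angular": the turn, a rotation vector about the tool's x, y, z in rad, a list of three. A call has 1 to 10 rows; each row is the pose to reach, as a shift and turn from the pose commanded when the call began, along the tool's axes at that moment; what a row does not reach only later rows make up. A row lasts 1/10 s, in which the tool goes at most 50 mm and 8.59 degrees, less where a joint would pass 70% of its speed; a pose out of reach is approached as far as the arm can. A call with a gripper value outside its range is refused whole. The fingers move at their own pace and stop on an object; the grip force is fixed at half the most. Time passes only in rows, so rows that repeat a pose let the fingers close. It gives the time, the measured TCP pose, the force, the opening and the grip force at its end, in the units of the state.
- r.sense(): the state, without advancing time (a new reading comes with each control period).
- r.capture(name): name is "side" or "top" or "wrist"; returns a dict with "img" (384x512x3 uint8, red, green, blue), "camera_matrix" (3x3 intrinsics, pixels), "k1" (the pictures are not rectified: a ray, as slopes to the right and down, at radius r is drawn at 1 + k1 r^2 times it, then the intrinsics apply), "rvec" (rotation vector, rad) and "tvec" (3), from world to camera coordinates, as OpenCV has them; the wrist camera has in their place "hand_eye" (4x4, takes a point from camera to tool coordinates, whose origin is the TCP and whose axes are the flange's). Camera axes: x right, y down, z forward; pixel columns grow to the right and rows downward; lengths in m; the calibration is good to about 2 mm. A picture is of the moment at which its call begins: read the wrist's pose just before it. There is no depth.
- r.finish_job(): hands the job in; it is judged then, once.
The state is a dict: "time_s": time; "joints": joint angles; "joint_velocities": joint speeds; "effort": joint torques, N m; "tcp_pos": TCP position; "ee_rot": TCP orientation; "wrist_force": force on the tool from outside, world axes, zero at the start; "moment": the same for the moment, N m; "gripper_width": opening from 0.0 (shut) to 1.0 (fully open); "gripper_force": force on a finger pad.
Only numpy, scipy, OpenCV 4.12 (cv2) and the standard library are available. Lean on these libraries where they do the work, as an engineer would, in place of code of your own. Each camera call takes 0.05 s, during which the arm holds its last target. There are 200 camera calls.

## Working session

There is one attempt and no reset: what is moved stays moved. The work goes in short steps, Python scripts to look and compute and a tool call to move; the robot and the scene stay as the last step left them, time stands still between calls to the robot, and variables do not carry over. Pictures are saved under pics/ and viewed, at most 14 in all, crops included, and the job is handed in when it is done.

Besides the shell and the picture viewer there is one more tool, called after "Emit:" by a JSON object that holds its "api" and its "payload". move_arm: Moves the arm, as the interface text tells. Its arguments: {"type":"object","properties":{"series":{"type":"array"}},"required":["series"]}

```bash
ls; mkdir -p pics; cat > h.py <<'E'
import numpy as np,cv2,pickle
from station import r
def cap(n,f):
    s=r.sense(); c=r.capture(n); c['s']=s
    cv2.imwrite(f'pics/{f}.png',cv2.cvtColor(c['img'],cv2.COLOR_RGB2BGR)); pickle.dump(c,open(f'pics/{f}.pkl','wb')); return c
def load(f): return pickle.load(open(f'pics/{f}.pkl','rb'))
def cam(c):
    if 'rvec' in c:
        R=cv2.Rodrigues(np.array(c['rvec'],float))[0]; t=np.array(c['tvec'],float).ravel(); return R.T,-R.T@t
    T=np.array(c['hand_eye']); Rw=np.array(c['s']['ee_rot']); p=np.array(c['s']['tcp_pos'])
    return Rw@T[:3,:3],Rw@T[:3,3]+p
def ray(c,u,v):
    K=np.array(c['camera_matrix']); 
    d=cv2.undistortPoints(np.array([[[u,v]]],float),K,np.array([c['k1'],0,0,0,0.]))[0,0]
    Rc,o=cam(c); return o,Rc@np.array([d[0],d[1],1])
def at(c,u,v,z):
    o,d=ray(c,u,v); return (o+d*(z-o[2])/d[2]).round(4)
def proj(c,P):
    Rc,o=cam(c); R=Rc.T; 
    return cv2.projectPoints(np.array(P,float).reshape(-1,3),cv2.Rodrigues(R)[0],-R@o,np.array(c['camera_matrix']),np.array([c['k1'],0,0,0,0.]))[0].reshape(-1,2).round(1)
def tri(*a):
    A=np.zeros((3,3));b=np.zeros(3)
    for c,u,v in a:
        o,d=ray(c,u,v); d=d/np.linalg.norm(d); M=np.eye(3)-np.outer(d,d); A+=M;b+=M@o
    return np.linalg.solve(A,b).round(4)
def mv(p=None,R=None):
    """shift (mm) and rotvec in tool axes to reach p,R"""
    s=r.sense(); R0=np.array(s['ee_rot']); 
    a=R0.T@(np.array(p)-s['tcp_pos'])*1000
    w=cv2.Rodrigues(R0.T@np.array(R))[0].ravel() if R is not None else 0
    print('xyz',a.round(1),'rot',np.round(w,3),'|',s['time_s'],np.round(s['tcp_pos'],4),s['gripper_width'])
E
python3 - <<'E'
from h import *
import cv2
for n in('side','top'):
    c=cap(n,n+'0'); cv2.imwrite(f'pics/{n}0b.png',cv2.resize(cv2.imread(f'pics/{n}0.png'),(800,600),interpolation=cv2.INTER_CUBIC)); print(n,cam(c)[1],cam(c)[0][:,2])
s=r.sense();print(s)
c=r.capture('wrist');print(c['hand_eye'])
E
```

```text
pics
side [ 0.27663973 -0.86909744  0.59648227] [ 0.28530234  0.84325582 -0.45554604]
top [0.42209901 0.02883807 1.19938374] [ 1.09014054e-01  4.55914202e-04 -9.94040104e-01]
{'time_s': 0.1, 'joints': array([ 8.77538990e+01,  2.20858408e+01,  3.87933814e-01, -2.50355354e-02,
       -6.84115284e+01, -1.48163096e+01]), 'joint_velocities': array([-0.0109451 ,  0.04369456,  0.20708051,  0.00988084, -0.08173905,
       -0.18065933]), 'effort': array([-3.04153400e-04, -3.91687024e+01,  1.87932801e+01,  4.23187539e+00,
        1.34484205e-02, -7.48856542e-05]), 'tcp_pos': array([0.18322501, 0.59702792, 0.24657732]), 'ee_rot': array([[ 9.55938441e-01, -2.93566800e-01, -4.80843698e-04],
       [-2.93567178e-01, -9.55936572e-01, -1.89258233e-03],
       [ 9.59432603e-05,  1.95035213e-03, -9.99998093e-01]]), 'wrist_force': array([0.43144466, 0.68428557, 0.41776684]), 'moment': array([-0.03307089,  0.02301997, -0.05049228]), 'gripper_force': 0.0, 'gripper_width': 0.9994636368322081}
[[ 6.56457041e-04 -9.61412673e-01 -2.75109509e-01  7.54662845e-02]
 [ 9.99999369e-01  8.81806782e-04 -6.95445202e-04  4.51905754e-04]
 [ 9.11203261e-04 -2.75108879e-01  9.61412645e-01 -1.36509375e-01]
 [ 0.00000000e+00  0.00000000e+00  0.00000000e+00  1.00000000e+00]]
```

View pics/side0b.png

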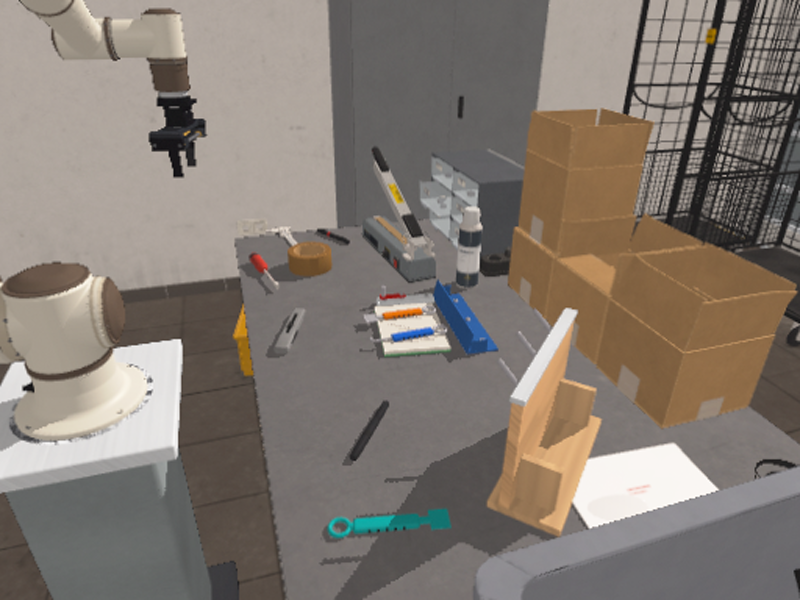

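View pics/top0b.png

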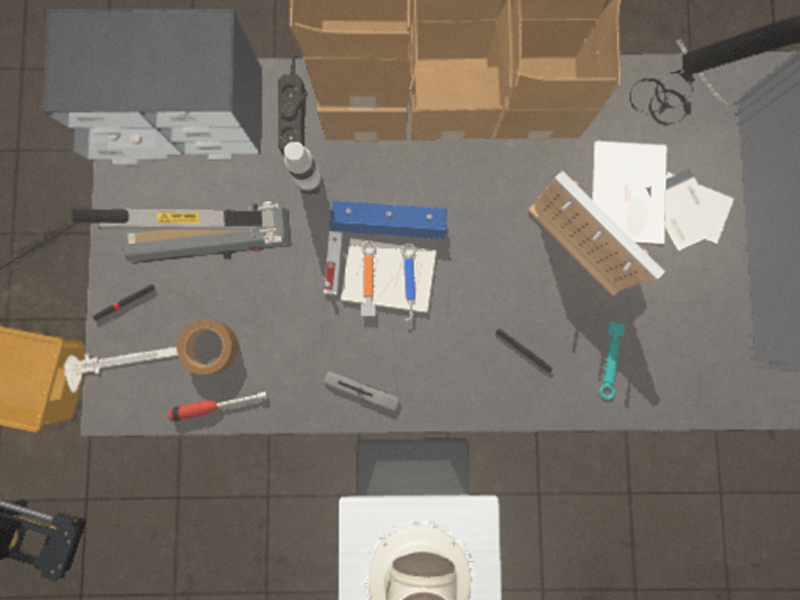

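Top view (800 px scale): the scraper (orange, ~369,275) and pick (blue, ~409,275) lie on the white board, with eyes toward the fence. The fence is at (388,220), the side bar and open red button at (332,265), the rack at (600,235), the tape at (206,346) and the marker at (523,350). I see no spatula so far.

```bash
python3 - <<'E'
import cv2,numpy as np
a=cv2.imread('pics/top0.png')
x=cv2.resize(a[120:210,200:295],None,fx=4.2,fy=4.2,interpolation=cv2.INTER_CUBIC)
y=cv2.resize(a[105:195,332:427],None,fx=4.2,fy=4.2,interpolation=cv2.INTER_CUBIC)
cv2.imwrite('pics/c1.png',np.hstack([x,y])); print(x.shape)
E
```

```text
(378, 399, 3)
```

View pics/c1.png

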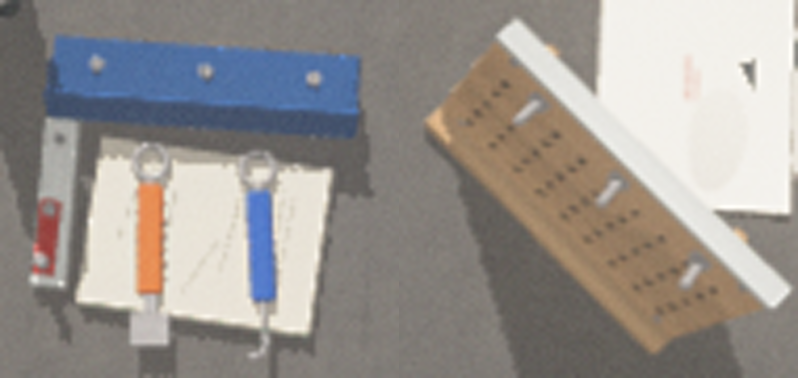

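```bash
python3 - <<'E'
from h import *
c=load('top0')
L=lambda x,y,z:at(c,200+(x+.5)/4.2-.5,120+(y+.5)/4.2-.5,z)
Q=lambda x,y,z:at(c,332+(x-399+.5)/4.2-.5,105+(y+.5)/4.2-.5,z)
for n,p in dict(fenceTL=L(52,37,.045),fenceTR=L(360,57,.045),fenceBL=L(47,115,0),fenceBR=L(356,137,0),boardNL=L(78,303,.012),boardNR=L(312,334,.012),boardFL=L(103,140,.012),boardFR=L(333,168,.012),sEye=L(151,162,.017),sH1=L(151,183,.022),sH2=L(150,293,.022),pEye=L(258,168,.017),pH1=L(259,190,.022),pH2=L(263,300,.022),
 pivot=L(46,212,.02),pin=L(38,262,.045),barTL=L(78,120,.012),barBL=L(67,288,.012),
 panTL=Q(498,35,.19),panTR=Q(772,307,.19),t0=Q(540,98,.202),t1=Q(617,178,.202),t2=Q(697,261,.202),r0=Q(518,121,.165),r1=Q(597,203,.165),r2=Q(684,285,.165)).items(): print(n,p)
k=.64
print('tape',at(c,206*k,346*k,.048),'marker',at(c,497*k,331*k,.01),at(c,550*k,373*k,.01))
E
```

```text
fenceTL [0.7463 0.1692 0.045 ]
fenceTR [ 0.7281 -0.0638  0.045 ]
fenceBL [0.6965 0.1785 0.    ]
fenceBR [ 0.6762 -0.063   0.    ]
boardNL [0.547 0.153 0.012]
boardNR [ 0.5211 -0.0256  0.012 ]
boardFL [0.6736 0.1337 0.012 ]
boardFR [ 0.6495 -0.0439  0.012 ]
sEye [0.6549 0.0963 0.017 ]
sH1 [0.6376 0.0961 0.022 ]
sH2 [0.5529 0.0974 0.022 ]
pEye [0.6492 0.0141 0.017 ]
pH1 [0.6312 0.0136 0.022 ]
pH2 [0.5466 0.0116 0.022 ]
pivot [0.6164 0.1767 0.02  ]
pin [0.5746 0.1794 0.045 ]
barTL [0.6895 0.153  0.012 ]
barBL [0.5586 0.1615 0.012 ]
panTL [ 0.7448 -0.2479  0.19  ]
panTR [ 0.5604 -0.4181  0.19  ]
t0 [ 0.6983 -0.2703  0.202 ]
t1 [ 0.6445 -0.3179  0.202 ]
t2 [ 0.5893 -0.3666  0.202 ]
r0 [ 0.6929 -0.266   0.165 ]
r1 [ 0.6358 -0.3166  0.165 ]
r2 [ 0.5794 -0.3718  0.165 ]
tape [0.4543 0.4153 0.048 ] marker [ 0.479  -0.1661  0.01  ] [ 0.3927 -0.2709  0.01  ]
```

```bash
python3 - <<'E'
from h import *
c=load('top0')
Q=lambda x,y,z:at(c,332+(x-399+.5)/4.2-.5,105+(y+.5)/4.2-.5,z)
for a in [(518,121),(597,203),(684,285)]: print('tip',Q(*a,.202))
for a in [(540,98),(617,178),(697,261)]: print('root',Q(*a,.165))
print(c['camera_matrix'],load('side0')['camera_matrix'])
mv([.65,.06,.28],np.diag([1,-1,-1.]))
E
```

```text
tip [ 0.6832 -0.2554  0.202 ]
tip [ 0.6282 -0.3042  0.202 ]
tip [ 0.5738 -0.3574  0.202 ]
root [ 0.7086 -0.2814  0.165 ]
root [ 0.6527 -0.3307  0.165 ]
root [ 0.5955 -0.3813  0.165 ]
[[371.50684227   0.         256.65663675]
 [  0.         371.50684227 189.66953388]
 [  0.           0.           1.        ]] [[353.82473148   0.         259.4762884 ]
 [  0.         353.82473148 184.80155145]
 [  0.           0.           1.        ]]
xyz [603.9 376.5 -32.6] rot [ 0.002  0.    -0.298] | 0.15 [0.1832 0.5971 0.2467] 1.0004546587841494
```

Emit:
{"api": "move_arm", "payload": {"series": [{"grip":0.5,"xyz":[604,376,-33],"angular":[0.002,0,-0.298]},{"grip":0.5,"xyz":[604,376,-33],"angular":[0.002,0,-0.298]},{"grip":0.5,"xyz":[604,376,-33],"angular":[0.002,0,-0.298]},{"grip":0.5,"xyz":[604,376,-33],"angular":[0.002,0,-0.298]},{"grip":0.5,"xyz":[604,376,-33],"angular":[0.002,0,-0.298]},{"grip":0.5,"xyz":[604,376,-33],"angular":[0.002,0,-0.298]},{"grip":0.5,"xyz":[604,376,-33],"angular":[0.002,0,-0.298]},{"grip":0.5,"xyz":[604,376,-33],"angular":[0.002,0,-0.298]},{"grip":0.5,"xyz":[604,376,-33],"angular":[0.002,0,-0.298]},{"grip":0.5,"xyz":[604,376,-33],"angular":[0.002,0,-0.298]}]}}

```text
time_s: 1.15
tcp_pos: [0.5121, 0.2189, 0.2707]
ee_rot: [[1.0, 0.0, 0.0], [0.0, -1.0, 0.002], [0.0, -0.002, -1.0]]
wrist_force: [0.9, 0.6, 0.2]
gripper_width: 0.504
gripper_force: 0.0
```

```bash
python3 - <<'E'
from h import *
mv([.65,.06,.28],np.diag([1,-1,-1.]))
E
```

```text
xyz [137.8 159.   -9.6] rot [-0.002 -0.     0.   ] | 1.15 [0.5121 0.2189 0.2707] 0.5036133008151874
```

Emit:
{"api": "move_arm", "payload": {"series": [{"grip":0.5,"xyz":[138,159,-10],"angular":[0,0,0]},{"grip":0.5,"xyz":[138,159,-10],"angular":[0,0,0]},{"grip":0.5,"xyz":[138,159,-10],"angular":[0,0,0]},{"grip":0.5,"xyz":[138,159,-10],"angular":[0,0,0]},{"grip":0.5,"xyz":[138,159,-10],"angular":[0,0,0]},{"grip":0.5,"xyz":[138,159,-10],"angular":[0,0,0]},{"grip":0.5,"xyz":[138,159,-10],"angular":[0,0,0]}]}}

```text
time_s: 1.85
tcp_pos: [0.6486, 0.0622, 0.2799]
ee_rot: [[1.0, 0.0, -0.001], [0.0, -1.0, 0.002], [-0.001, -0.002, -1.0]]
wrist_force: [0.8, 0.0, 0.3]
gripper_width: 0.502
gripper_force: 0.0
```

```bash
python3 - <<'E'
from h import *
c=cap('wrist','w1'); print(c['s']['tcp_pos'],c['s']['wrist_force'])
cv2.imwrite('pics/w1b.png',cv2.resize(cv2.imread('pics/w1.png'),(800,600),interpolation=cv2.INTER_CUBIC))
E
```

```text
[0.64862651 0.06221134 0.27988676] [0.78632935 0.02034782 0.33661234]
```

View pics/w1b.png

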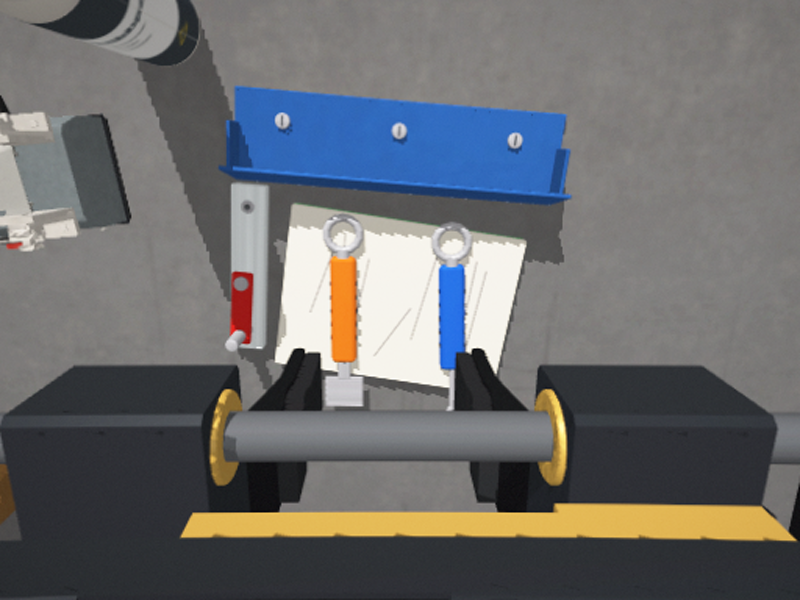

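Wrist view (800 px scale): the fence top edge runs (221,171)–(570,199). The side bar's inner edge runs (268,185)–(264,348), the pivot is at (241,284) and the pin at (236,342). The scraper eye is at (343,235) with its handle (343,258)–(344,361). The pick eye is at (451,243) with its handle (452,266)–(453,368).

```bash
python3 - <<'E'
from h import *
c=load('w1')
L=lambda x,y,z:at(c,(x+.5)*.64-.5,(y+.5)*.64-.5,z)
for n,p in dict(fL=L(221,171,.045),fR=L(570,200,.045),bFL=L(292,204,.012),bFR=L(526,240,.012),bNL=L(275,362,.012),sEye=L(343,235,.017),sH1=L(343,258,.022),sH2=L(344,361,.022),pEye=L(451,243,.017),pH1=L(452,266,.022),pH2=L(453,368,.022),bar1=L(269,185,.012),bar2=L(265,348,.012),barbot=L(231,183,.012),pivot=L(241,284,.021),pintop=L(236,338,.045),pinfoot=L(240,331,.021)).items(): print(n,p)
c=load('top0')
mv([.5953,.0965,.12])
E
```

```text
fL [0.7037 0.1745 0.045 ]
fR [ 0.6848 -0.0613  0.045 ]
bFL [0.6783 0.134  0.012 ]
bFR [ 0.6514 -0.0421  0.012 ]
bNL [0.5512 0.1539 0.012 ]
sEye [0.656  0.0961 0.017 ]
sH1 [0.6395 0.0961 0.022 ]
sH2 [0.5564 0.0971 0.022 ]
pEye [0.65   0.0151 0.017 ]
pH1 [0.6335 0.0144 0.022 ]
pH2 [0.5506 0.0108 0.022 ]
bar1 [0.6921 0.1502 0.012 ]
bar2 [0.5633 0.1613 0.012 ]
barbot [0.6934 0.178  0.012 ]
pivot [0.6189 0.174  0.021 ]
pintop [0.5843 0.1739 0.045 ]
pinfoot [0.5811 0.1776 0.021 ]
xyz [-53.  -33.5 160.4] rot 0 | 1.9 [0.6484 0.0628 0.2803] 0.49946400467380475
```

Emit:
{"api": "move_arm", "payload": {"series": [{"grip":0.5,"xyz":[-51,-34,0],"angular":[0,0,0]},{"grip":0.5,"xyz":[-51,-34,50],"angular":[0,0,0]},{"grip":0.5,"xyz":[-51,-34,100],"angular":[0,0,0]},{"grip":0.5,"xyz":[-51,-34,150],"angular":[0,0,0]},{"grip":0.5,"xyz":[-51,-34,190],"angular":[0,0,0]},{"grip":0.5,"xyz":[-51,-34,220],"angular":[0,0,0]},{"grip":0.5,"xyz":[-51,-34,235],"angular":[0,0,0]},{"grip":0.5,"xyz":[-51,-34,241],"angular":[0,0,0]},{"grip":0.5,"xyz":[-51,-34,241],"angular":[0,0,0]}]}}

```text
time_s: 2.8
tcp_pos: [0.5977, 0.0973, 0.0395]
ee_rot: [[1.0, 0.002, -0.0], [0.002, -1.0, 0.002], [-0.0, -0.002, -1.0]]
wrist_force: [-0.6, -0.8, 0.6]
gripper_width: 0.496
gripper_force: 0.0
```

Emit:
{"api": "move_arm", "payload": {"series": [{"grip":0.1,"xyz":[0,0,0],"angular":[0,0,0]},{"grip":0.1,"xyz":[0,0,0],"angular":[0,0,0]},{"grip":0.1,"xyz":[0,0,0],"angular":[0,0,0]},{"grip":0.1,"xyz":[0,0,0],"angular":[0,0,0]},{"grip":0.1,"xyz":[0,0,0],"angular":[0,0,0]},{"grip":0.1,"xyz":[0,0,-20],"angular":[0,0,0]},{"grip":0.1,"xyz":[0,0,-60],"angular":[0,0,0]},{"grip":0.1,"xyz":[0,0,-110],"angular":[0,0,0]},{"grip":0.1,"xyz":[0,0,-160],"angular":[0,0,0]},{"grip":0.1,"xyz":[0,0,-200],"angular":[0,0,0]}]}}

```text
time_s: 3.8
tcp_pos: [0.5986, 0.0956, 0.2427]
ee_rot: [[1.0, 0.0, 0.003], [0.0, -1.0, 0.003], [0.003, -0.003, -1.0]]
wrist_force: [0.8, 0.6, -0.4]
gripper_width: 0.222
gripper_force: 30.0
```

```bash
cat >> h.py <<'E'
YAW=np.deg2rad(-48.0); xr=np.array([np.cos(YAW),np.sin(YAW),0]); yr=np.array([-np.sin(YAW),np.cos(YAW),0]); up=np.array([0,0,1.])
P1=np.array([.653,-.331,.165]); pegz=(up-xr)/2**.5
Rh=np.column_stack([(xr+up)/2**.5,-yr,-pegz])
def hang(k,along,eye=(.058,0,.0225)):
    e=P1+yr*(1-k)*.075+pegz*along
    p=e-Rh@np.array(eye); print('eye',e.round(4),'tcp',p.round(4)); mv(p,Rh)
E
python3 - <<'E'
from h import *
hang(0,.095)
E
```

```text
eye [ 0.6638 -0.2309  0.2322] tcp [ 0.6257 -0.1886  0.2071]
xyz [ 27.  284.3  35. ] rot [-0.332  0.736  0.792] | 3.8 [0.5986 0.0956 0.2427] 0.22232828604310753
```

Emit:
{"api": "move_arm", "payload": {"series": [{"grip":0.1,"xyz":[0,150,0],"angular":[-0.1,0.22,0.24]},{"grip":0.1,"xyz":[0,150,0],"angular":[-0.1,0.22,0.24]},{"grip":0.1,"xyz":[0,150,0],"angular":[-0.1,0.22,0.24]},{"grip":0.1,"xyz":[27,284,35],"angular":[-0.332,0.736,0.792]},{"grip":0.1,"xyz":[27,284,35],"angular":[-0.332,0.736,0.792]},{"grip":0.1,"xyz":[27,284,35],"angular":[-0.332,0.736,0.792]},{"grip":0.1,"xyz":[27,284,35],"angular":[-0.332,0.736,0.792]},{"grip":0.1,"xyz":[27,284,35],"angular":[-0.332,0.736,0.792]},{"grip":0.1,"xyz":[27,284,35],"angular":[-0.332,0.736,0.792]},{"grip":0.1,"xyz":[27,284,35],"angular":[-0.332,0.736,0.792]}]}}

```text
time_s: 4.8
tcp_pos: [0.6279, -0.1937, 0.2096]
ee_rot: [[0.585, -0.683, 0.438], [-0.494, -0.728, -0.476], [0.644, 0.062, -0.763]]
wrist_force: [0.9, -0.8, -0.4]
gripper_width: 0.222
gripper_force: 30.0
```

```bash
python3 - <<'E'
from h import *
c=cap('wrist','w2'); 
hang(0,.095)
print(c['s']['gripper_force'])
for k in range(3):
  q=P1+yr*(1-k)*.075; print(proj(c,[q,q+pegz*.052])/.64)
cv2.imwrite('pics/w2b.png',cv2.resize(cv2.imread('pics/w2.png'),(800,600),interpolation=cv2.INTER_CUBIC))
E
```

```text
eye [ 0.6638 -0.2309  0.2322] tcp [ 0.6257 -0.1886  0.2071]
xyz [-2.7 -2.  -1.9] rot [-0.011  0.083  0.107] | 4.85 [ 0.6268 -0.1923  0.2075] 0.2267262883818583
29.983041286468506
[[399.53125 171.875  ]
 [400.15625 192.03125]]
[[565.3125  189.21875]
 [607.8125  213.75   ]]
[[732.5     206.09375]
 [818.75    234.6875 ]]
```

View pics/w2b.png

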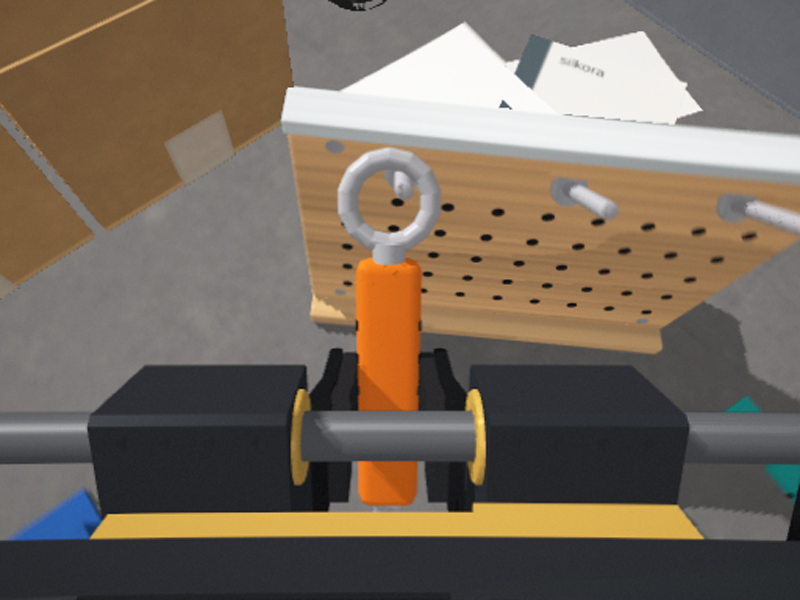

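The picture shows the scraper held with its eye centred at (388,199) and peg0's tip at (402,185). Predicted pegs match the visible ones to 2 mm.

```bash
python3 - <<'E'
from h import *
c=load('w2'); T=np.array(c['hand_eye']); R=np.array(c['s']['ee_rot']);p=c['s']['tcp_pos']
o,d=ray(c,388.5*.64-.5,199.5*.64-.5); o=R.T@(o-p); d=R.T@d
print('eye tool',(o+d*(.0225-o[2])/d[2]).round(4)); print(proj(c,p+R@[.058,0,.0225])/.64)
hang(0,.032,(.058,0,.0225))
E
```

```text
eye tool [0.0587 0.0002 0.0225]
[[386.875 201.25 ]]
eye [ 0.6936 -0.264   0.1876] tcp [ 0.6555 -0.2217  0.1625]
xyz [ 2.4 -1.  60.8] rot [-0.011  0.083  0.107] | 4.85 [ 0.6268 -0.1923  0.2075] 0.2267262883818583
```

Emit:
{"api": "move_arm", "payload": {"series": [{"grip":0.1,"xyz":[-3,-2,-2],"angular":[-0.011,0.083,0.107]},{"grip":0.1,"xyz":[-3,-2,-2],"angular":[-0.011,0.083,0.107]},{"grip":0.1,"xyz":[-3,-2,-2],"angular":[-0.011,0.083,0.107]},{"grip":0.1,"xyz":[-2,-2,10],"angular":[-0.011,0.083,0.107]},{"grip":0.1,"xyz":[0,-2,25],"angular":[-0.011,0.083,0.107]},{"grip":0.1,"xyz":[1,-1,40],"angular":[-0.011,0.083,0.107]},{"grip":0.1,"xyz":[2,-1,55],"angular":[-0.011,0.083,0.107]},{"grip":0.1,"xyz":[2,-1,61],"angular":[-0.011,0.083,0.107]},{"grip":0.1,"xyz":[2,-1,61],"angular":[-0.011,0.083,0.107]}]}}

```text
time_s: 5.75
tcp_pos: [0.6601, -0.2197, 0.1689]
ee_rot: [[0.479, -0.749, 0.459], [-0.532, -0.663, -0.527], [0.699, 0.008, -0.715]]
wrist_force: [-1.9, -1.2, -2.7]
gripper_width: 0.222
gripper_force: 30.0
```

```bash
python3 - <<'E'
from h import *
c=cap('wrist','w3'); 
hang(0,.032)
cv2.imwrite('pics/w3b.png',cv2.resize(cv2.imread('pics/w3.png')[60:260,130:430],(600,400),interpolation=cv2.INTER_CUBIC))
E
```

```text
eye [ 0.6936 -0.264   0.1876] tcp [ 0.6555 -0.2217  0.1625]
xyz [-5.6  4.7  4. ] rot [ 0.011  0.012 -0.   ] | 5.8 [ 0.6599 -0.2194  0.1693] 0.22310469728505417
```

View pics/w3b.png

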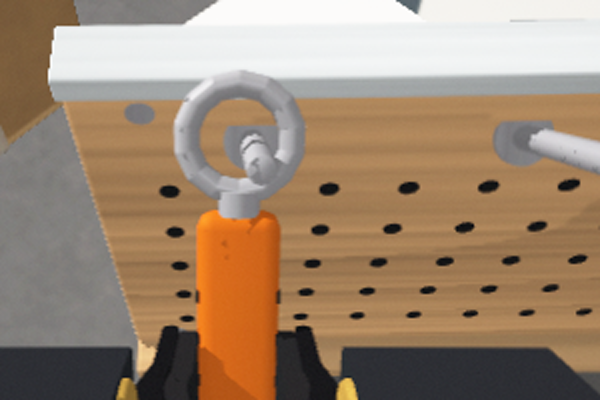

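The peg tip shows through the ring but low and right of centre, which matches the computed residual. I'll correct it and go on.

Emit:
{"api": "move_arm", "payload": {"series": [{"grip":0.1,"xyz":[-3,2,-1],"angular":[0,0,0]},{"grip":0.1,"xyz":[-5,5,0],"angular":[0.011,0.012,0]},{"grip":0.1,"xyz":[-5,5,4],"angular":[0.011,0.012,0]},{"grip":0.1,"xyz":[-5,5,10],"angular":[0.011,0.012,0]},{"grip":0.1,"xyz":[-5,5,14],"angular":[0.011,0.012,0]},{"grip":0.1,"xyz":[-5,5,14],"angular":[0.011,0.012,0]}]}}

```text
time_s: 6.4
tcp_pos: [0.6646, -0.2228, 0.1647]
ee_rot: [[0.478, -0.751, 0.456], [-0.532, -0.66, -0.53], [0.699, 0.011, -0.715]]
wrist_force: [-6.7, 1.0, -1.7]
gripper_width: 0.226
gripper_force: 30.0
```

```bash
python3 - <<'E'
from h import *
c=cap('wrist','w4'); 
hang(0,.022)
cv2.imwrite('pics/w4b.png',cv2.resize(cv2.imread('pics/w4.png')[60:260,130:430],(600,400),interpolation=cv2.INTER_CUBIC))
E
```

```text
eye [ 0.6983 -0.2693  0.1806] tcp [ 0.6602 -0.227   0.1555]
xyz [-6.3  5.9  7. ] rot [ 0.016  0.011 -0.   ] | 6.45 [ 0.6645 -0.2227  0.1648] 0.22128795223746173
```

View pics/w4b.png

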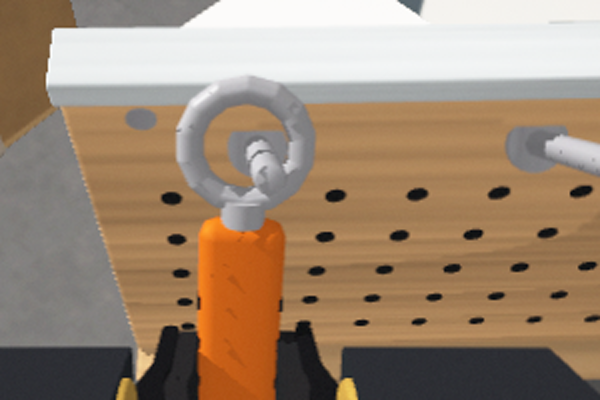

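```bash
python3 - <<'E'
from h import *
s=r.sense(); print(np.round(s['joints'],2),np.round(s['effort'],1),s['wrist_force'],s['moment'])
E
```

```text
[-15.64  23.06 -40.46 117.53 -25.93 -54.65] [  1.3 -36.   18.    0.2  -1.5   0.2] [-6.65759455  1.09535734 -2.14077784] [ 1.52180601  2.32330761 -1.17523307]
```

```bash
cat >> h.py <<'E'
def RH(t):
    t=np.deg2rad(t); return np.column_stack([np.cos(t)*xr+np.sin(t)*up,-yr,np.sin(t)*xr-np.cos(t)*up])
def hang(k,along,tilt=33,eye=(.0585,0,.0225)):
    e=P1+yr*(1-k)*.075+pegz*along; R=RH(tilt)
    p=e-R@np.array(eye); print('eye',e.round(4),'tcp',p.round(4)); mv(p,R)
    s=r.sense(); d=(np.array(s['tcp_pos'])+np.array(s['ee_rot'])@np.array(eye)-(P1+yr*(1-k)*.075)); print('eye rel peg along,y,perp',(d@pegz).round(4),(d@yr).round(4),(d@((xr+up)/2**.5)).round(4),'J',np.round(s['joints'],1))
E
python3 - <<'E'
from h import *
hang(0,.03)
E
```

```text
eye [ 0.6945 -0.2651  0.1862] tcp [ 0.6535 -0.2195  0.1732]
xyz [ -1.1   6.2 -12.7] rot [ 0.016 -0.198 -0.002] | 6.45 [ 0.6645 -0.2227  0.1648] 0.22128795223746173
eye rel peg along,y,perp 0.0282 0.0056 0.0066 J [-15.6  23.1 -40.5 117.5 -25.9 -54.6]
```

Emit:
{"api": "move_arm", "payload": {"series": [{"grip":0.1,"xyz":[-1,3,-6],"angular":[0.008,-0.1,0]},{"grip":0.1,"xyz":[-1,6,-13],"angular":[0.016,-0.198,0]},{"grip":0.1,"xyz":[-1,6,-13],"angular":[0.016,-0.198,0]},{"grip":0.1,"xyz":[-1,6,-13],"angular":[0.016,-0.198,0]}]}}

```text
time_s: 6.85
tcp_pos: [0.6565, -0.2186, 0.1769]
ee_rot: [[0.558, -0.743, 0.37], [-0.623, -0.669, -0.404], [0.548, -0.005, -0.836]]
wrist_force: [-0.5, -0.8, -0.1]
gripper_width: 0.224
gripper_force: 29.8
```

```bash
python3 - <<'E'
from h import *
hang(0,.025)
print(r.sense()['wrist_force'])
E
```

```text
eye [ 0.6969 -0.2677  0.1827] tcp [ 0.6559 -0.2221  0.1697]
xyz [-2.1  2.9  7.2] rot [-0.004 -0.004 -0.002] | 6.85 [ 0.6565 -0.2186  0.1769] 0.22369417864156493
eye rel peg along,y,perp 0.0318 0.0028 0.0037 J [ -6.6  21.3 -36.5  75.1 -21.8 -20.6]
[-0.49601717 -0.75161317 -0.06212488]
```

Emit:
{"api": "move_arm", "payload": {"series": [{"grip":0.1,"xyz":[-2,3,3],"angular":[0,0,0]},{"grip":0.1,"xyz":[-2,3,7],"angular":[0,0,0]},{"grip":0.1,"xyz":[-2,3,12],"angular":[0,0,0]},{"grip":0.1,"xyz":[-2,3,12],"angular":[0,0,0]}]}}

```text
time_s: 7.25
tcp_pos: [0.6562, -0.2257, 0.1629]
ee_rot: [[0.559, -0.744, 0.366], [-0.623, -0.668, -0.406], [0.547, -0.001, -0.837]]
wrist_force: [-0.5, -0.2, -0.6]
gripper_width: 0.226
gripper_force: 29.8
```

```bash
python3 - <<'E'
from h import *
hang(0,.025)
c=cap('wrist','w5'); print(c['s']['wrist_force'])
cv2.imwrite('pics/w5b.png',cv2.resize(cv2.imread('pics/w5.png')[60:260,130:430],(600,400),interpolation=cv2.INTER_CUBIC))
E
```

```text
eye [ 0.6969 -0.2677  0.1827] tcp [ 0.6559 -0.2221  0.1697]
xyz [ 1.3 -2.2 -7.2] rot [-0.001 -0.002 -0.002] | 7.25 [ 0.6562 -0.2257  0.1629] 0.22622762565806634
eye rel peg along,y,perp 0.0183 -0.0022 -0.0027 J [ -8.8  22.3 -37.4  80.6 -20.5 -24.5]
[-0.47473232 -0.21104291 -0.58904832]
```

View pics/w5b.png

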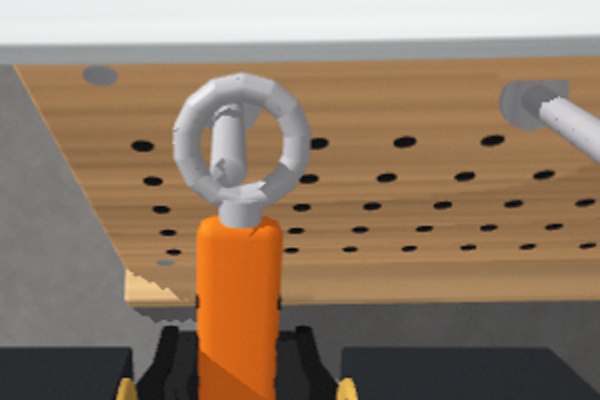

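Emit:
{"api": "move_arm", "payload": {"series": [{"grip":0.5,"xyz":[0,0,0],"angular":[0,0,0]},{"grip":0.5,"xyz":[0,0,0],"angular":[0,0,0]},{"grip":0.5,"xyz":[0,0,0],"angular":[0,0,0]},{"grip":0.5,"xyz":[0,0,-5],"angular":[0,0,0]},{"grip":0.5,"xyz":[0,0,-25],"angular":[0,0,0]},{"grip":0.5,"xyz":[0,0,-60],"angular":[0,0,0]},{"grip":0.5,"xyz":[0,0,-100],"angular":[0,0,0]}]}}

```text
time_s: 8.0
tcp_pos: [0.6181, -0.1843, 0.2465]
ee_rot: [[0.56, -0.744, 0.364], [-0.624, -0.668, -0.405], [0.544, -0.0, -0.839]]
wrist_force: [0.8, -0.5, 0.3]
gripper_width: 0.502
gripper_force: 0.0
```

```bash
python3 - <<'E'
from h import *
c=cap('wrist','w6'); print(c['s']['wrist_force'],c['s']['gripper_width'])
mv([.5915,.0125,.21],np.array([[np.cos(.043),np.sin(.043),0],[np.sin(.043),-np.cos(.043),0],[0,0,-1]]))
cv2.imwrite('pics/w6b.png',cv2.imread('pics/w6.png')[:300])
E
```

```text
[ 0.80574857 -0.45217644  0.28427784] 0.5022716329211091
xyz [-161.1 -109.   -51.9] rot [ 0.247 -0.549 -0.856] | 8.05 [ 0.6197 -0.1818  0.2544] 0.49924938982877115
```

View pics/w6b.png

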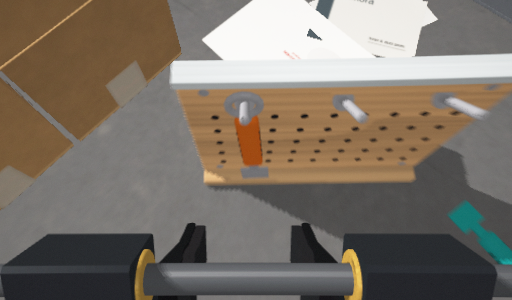

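The scraper hangs on peg0. Next is the pick.

Emit:
{"api": "move_arm", "payload": {"series": [{"grip":0.5,"xyz":[-161,-109,-52],"angular":[0.247,-0.549,-0.856]},{"grip":0.5,"xyz":[-161,-109,-52],"angular":[0.247,-0.549,-0.856]},{"grip":0.5,"xyz":[-161,-109,-52],"angular":[0.247,-0.549,-0.856]},{"grip":0.5,"xyz":[-161,-109,-52],"angular":[0.247,-0.549,-0.856]},{"grip":0.5,"xyz":[-161,-109,-52],"angular":[0.247,-0.549,-0.856]},{"grip":0.5,"xyz":[-161,-109,-52],"angular":[0.247,-0.549,-0.856]},{"grip":0.5,"xyz":[-161,-109,-52],"angular":[0.247,-0.549,-0.856]},{"grip":0.5,"xyz":[-161,-109,-52],"angular":[0.247,-0.549,-0.856]},{"grip":0.5,"xyz":[-161,-109,-52],"angular":[0.247,-0.549,-0.856]},{"grip":0.5,"xyz":[-161,-109,-52],"angular":[0.247,-0.549,-0.856]}]}}

```text
time_s: 9.05
tcp_pos: [0.5905, 0.0097, 0.2024]
ee_rot: [[0.999, 0.039, -0.009], [0.039, -0.999, -0.002], [-0.009, 0.002, -1.0]]
wrist_force: [0.2, 0.8, 0.2]
gripper_width: 0.498
gripper_force: 0.0
```

```bash
python3 - <<'E'
from h import *
c=cap('wrist','w7')
mv([.5915,.0125,.0385],np.array([[np.cos(.043),np.sin(.043),0],[np.sin(.043),-np.cos(.043),0],[0,0,-1]]))
cv2.imwrite('pics/w7b.png',cv2.imread('pics/w7.png'))
E
```

```text
xyz [  2.8  -3.  164. ] rot [ 0.002  0.01  -0.004] | 9.1 [0.5904 0.0097 0.2026] 0.5011817377185402
```

View pics/w7b.png

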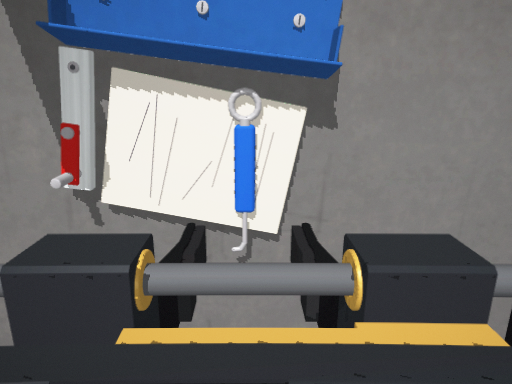

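The pick lies unchanged (eye (245,106), handle to (245,211)), and so does the board. I'll grasp the pick.

Emit:
{"api": "move_arm", "payload": {"series": [{"grip":0.5,"xyz":[3,-3,40],"angular":[0.002,0.01,-0.004]},{"grip":0.5,"xyz":[3,-3,85],"angular":[0.002,0.01,-0.004]},{"grip":0.5,"xyz":[3,-3,125],"angular":[0.002,0.01,-0.004]},{"grip":0.5,"xyz":[3,-3,150],"angular":[0.002,0.01,-0.004]},{"grip":0.5,"xyz":[3,-3,162],"angular":[0.002,0.01,-0.004]},{"grip":0.5,"xyz":[3,-3,163],"angular":[0.002,0.01,-0.004]},{"grip":0.5,"xyz":[3,-3,163],"angular":[0.002,0.01,-0.004]}]}}

```text
time_s: 9.8
tcp_pos: [0.5934, 0.0129, 0.0408]
ee_rot: [[0.999, 0.045, 0.003], [0.045, -0.999, 0.001], [0.003, -0.001, -1.0]]
wrist_force: [0.3, -0.2, -0.2]
gripper_width: 0.499
gripper_force: 0.0
```

```bash
python3 - <<'E'
from h import *
c=load('w7')
for a in [(245,106,.017),(245,124,.022),(245,211,.022),(109,68,.012),(306,107,.012),(102,203,.012),(278,234,.012)]: print(at(c,*a))
E
```

```text
[0.6499 0.0141 0.017 ]
[0.6343 0.0135 0.022 ]
[0.5504 0.0104 0.022 ]
[0.6771 0.1359 0.012 ]
[ 0.6509 -0.042   0.012 ]
[0.5498 0.1527 0.012 ]
[ 0.5229 -0.0245  0.012 ]
```

Good agreement. I'll go 1 mm lower, close and lift.

Emit:
{"api": "move_arm", "payload": {"series": [{"grip":0.1,"xyz":[0,0,1],"angular":[0,0,0]},{"grip":0.1,"xyz":[0,0,1],"angular":[0,0,0]},{"grip":0.1,"xyz":[0,0,1],"angular":[0,0,0]},{"grip":0.1,"xyz":[0,0,1],"angular":[0,0,0]},{"grip":0.1,"xyz":[0,0,1],"angular":[0,0,0]},{"grip":0.1,"xyz":[0,0,-20],"angular":[0,0,0]},{"grip":0.1,"xyz":[0,0,-60],"angular":[0,0,0]},{"grip":0.1,"xyz":[0,0,-110],"angular":[0,0,0]},{"grip":0.1,"xyz":[0,0,-160],"angular":[0,0,0]},{"grip":0.1,"xyz":[0,0,-190],"angular":[0,0,0]}]}}

```text
time_s: 10.8
tcp_pos: [0.5938, 0.0125, 0.2343]
ee_rot: [[0.999, 0.045, 0.007], [0.045, -0.999, 0.002], [0.007, -0.001, -1.0]]
wrist_force: [0.2, -0.0, -1.2]
gripper_width: 0.228
gripper_force: 30.0
```

```bash
python3 - <<'E'
from h import *
hang(2,.09,33,(.0565,-.001,.023))
E
```

```text
eye [ 0.5547 -0.3339  0.2286] tcp [ 0.5138 -0.29    0.2172]
xyz [-93.5 298.7  16.1] rot [-0.258  0.532  0.856] | 10.8 [0.5938 0.0125 0.2343] 0.2278211622552498
eye rel peg along,y,perp 0.2166 0.3053 -0.1506 J [ 16.8  19.4  -5.6   0.  -64.7  75.7]
```

Emit:
{"api": "move_arm", "payload": {"series": [{"grip":0.1,"xyz":[-94,299,16],"angular":[-0.258,0.532,0.856]},{"grip":0.1,"xyz":[-94,299,16],"angular":[-0.258,0.532,0.856]},{"grip":0.1,"xyz":[-94,299,16],"angular":[-0.258,0.532,0.856]},{"grip":0.1,"xyz":[-94,299,16],"angular":[-0.258,0.532,0.856]},{"grip":0.1,"xyz":[-94,299,16],"angular":[-0.258,0.532,0.856]},{"grip":0.1,"xyz":[-94,299,16],"angular":[-0.258,0.532,0.856]},{"grip":0.1,"xyz":[-94,299,16],"angular":[-0.258,0.532,0.856]},{"grip":0.1,"xyz":[-94,299,16],"angular":[-0.258,0.532,0.856]},{"grip":0.1,"xyz":[-94,299,16],"angular":[-0.258,0.532,0.856]},{"grip":0.1,"xyz":[-94,299,16],"angular":[-0.258,0.532,0.856]}]}}

```text
time_s: 11.8
tcp_pos: [0.5099, -0.2912, 0.2121]
ee_rot: [[0.565, -0.744, 0.356], [-0.624, -0.668, -0.406], [0.54, 0.007, -0.842]]
wrist_force: [-0.4, -0.8, -0.4]
gripper_width: 0.226
gripper_force: 30.0
```

```bash
python3 - <<'E'
from h import *
hang(2,.08,33,(.0565,-.001,.023))
c=cap('wrist','w8'); print(c['s']['gripper_force'])
e=c['s']['tcp_pos']+np.array(c['s']['ee_rot'])@[.0565,-.001,.023]; q=P1-yr*.075
print(proj(c,[e,q,q+pegz*.052])); cv2.imwrite('pics/w8b.png',cv2.resize(cv2.imread('pics/w8.png')[20:270,130:510],None,fx=2,fy=2))
E
```

```text
eye [ 0.5594 -0.3391  0.2216] tcp [ 0.5186 -0.2953  0.2101]
xyz [ 6.4 -3.8  6.5] rot [0.007 0.005 0.002] | 11.8 [ 0.5099 -0.2912  0.2121] 0.22553582274608572
eye rel peg along,y,perp 0.0874 -0.0038 -0.005 J [-18.6   8.7 -48.5  76.7 -16.2 -11.5]
29.992833137512207
[[245.4 132.2]
 [239.9  82.2]
 [238.5 101.7]]
```

View pics/w8b.png

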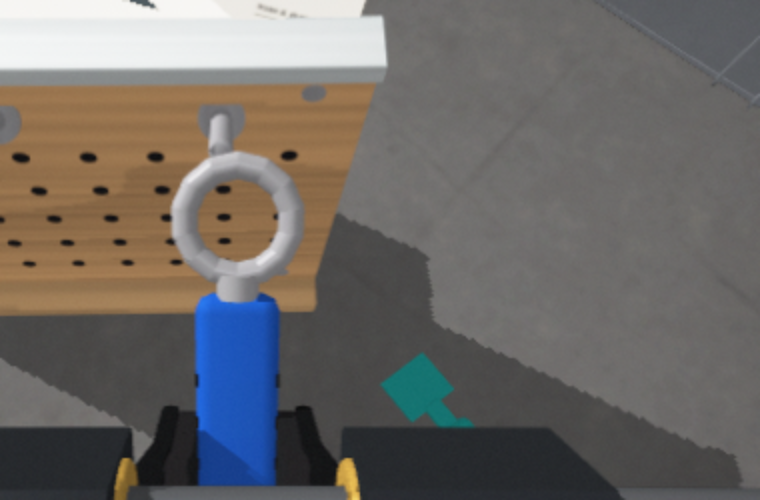

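The ring centre at full-image (249,126) refines the eye offset to about (59, 0.6, 23) mm. Peg2's root is where predicted.

```bash
python3 - <<'E'
from h import *
for a in(.08,.05,.02): hang(2,a,33,(.059,.0006,.023))
E
```

```text
eye [ 0.5594 -0.3391  0.2216] tcp [ 0.5184 -0.2927  0.2087]
xyz [ 2.8 -4.7  6.9] rot [0.006 0.004 0.002] | 11.85 [ 0.5108 -0.2912  0.213 ] 0.22255214894715317
eye rel peg along,y,perp 0.0871 -0.0047 -0.0014 J [-18.6   8.7 -48.3  76.5 -16.2 -11.3]
eye [ 0.5736 -0.3549  0.2004] tcp [ 0.5326 -0.3084  0.1875]
xyz [ 9.2 -4.8 36.2] rot [0.006 0.004 0.002] | 11.85 [ 0.5108 -0.2912  0.213 ] 0.22255214894715317
eye rel peg along,y,perp 0.0871 -0.0047 -0.0014 J [-18.6   8.7 -48.3  76.5 -16.2 -11.3]
eye [ 0.5878 -0.3707  0.1791] tcp [ 0.5468 -0.3242  0.1663]
xyz [15.6 -5.  65.5] rot [0.006 0.004 0.002] | 11.85 [ 0.5108 -0.2912  0.213 ] 0.22255214894715317
eye rel peg along,y,perp 0.0871 -0.0047 -0.0014 J [-18.6   8.7 -48.3  76.5 -16.2 -11.3]
```

Emit:
{"api": "move_arm", "payload": {"series": [{"grip":0.1,"xyz":[3,-5,7],"angular":[0.006,0.004,0.002]},{"grip":0.1,"xyz":[3,-5,7],"angular":[0.006,0.004,0.002]},{"grip":0.1,"xyz":[3,-5,7],"angular":[0.006,0.004,0.002]}]}}

```text
time_s: 12.15
tcp_pos: [0.5203, -0.2918, 0.2095]
ee_rot: [[0.561, -0.742, 0.366], [-0.622, -0.67, -0.404], [0.545, -0.001, -0.838]]
wrist_force: [0.1, -0.7, 0.3]
gripper_width: 0.228
gripper_force: 30.0
```

```bash
python3 - <<'E'
from h import *
for a in(.08,.05,.02): hang(2,a,33,(.059,.0006,.023))
E
```

```text
eye [ 0.5594 -0.3391  0.2216] tcp [ 0.5184 -0.2927  0.2087]
xyz [-0.9  2.   0.3] rot [-0.002 -0.001  0.001] | 12.15 [ 0.5203 -0.2918  0.2095] 0.22830748365374268
eye rel peg along,y,perp 0.0801 0.0021 0.001 J [-20.    9.6 -48.1  81.  -15.  -14.7]
eye [ 0.5736 -0.3549  0.2004] tcp [ 0.5326 -0.3084  0.1875]
xyz [ 5.3  2.1 29.6] rot [-0.002 -0.001  0.001] | 12.15 [ 0.5203 -0.2918  0.2095] 0.22830748365374268
eye rel peg along,y,perp 0.0801 0.0021 0.001 J [-20.    9.6 -48.1  81.  -15.  -14.7]
eye [ 0.5878 -0.3707  0.1791] tcp [ 0.5468 -0.3242  0.1663]
xyz [11.5  2.1 59. ] rot [-0.002 -0.001  0.001] | 12.15 [ 0.5203 -0.2918  0.2095] 0.22830748365374268
eye rel peg along,y,perp 0.0801 0.0021 0.001 J [-20.    9.6 -48.1  81.  -15.  -14.7]
```

Emit:
{"api": "move_arm", "payload": {"series": [{"grip":0.1,"xyz":[2,1,10],"angular":[0,0,0]},{"grip":0.1,"xyz":[4,1,20],"angular":[0,0,0]},{"grip":0.1,"xyz":[5,1,30],"angular":[0,0,0]},{"grip":0.1,"xyz":[8,1,42],"angular":[0,0,0]},{"grip":0.1,"xyz":[11,1,54],"angular":[0,0,0]},{"grip":0.1,"xyz":[12,1,59],"angular":[0,0,0]},{"grip":0.1,"xyz":[12,1,59],"angular":[0,0,0]}]}}

```text
time_s: 12.85
tcp_pos: [0.5483, -0.3238, 0.1667]
ee_rot: [[0.561, -0.743, 0.364], [-0.623, -0.669, -0.405], [0.545, 0.001, -0.839]]
wrist_force: [-0.6, -0.1, -1.4]
gripper_width: 0.225
gripper_force: 30.0
```

```bash
python3 - <<'E'
from h import *
hang(2,.02,33,(.059,.0006,.023))
c=cap('wrist','w9'); print(c['s']['wrist_force'])
cv2.imwrite('pics/w9b.png',cv2.resize(cv2.imread('pics/w9.png')[40:240,150:400],None,fx=2,fy=2))
E
```

```text
eye [ 0.5878 -0.3707  0.1791] tcp [ 0.5468 -0.3242  0.1663]
xyz [-0.8  1.4 -0.1] rot [ 0.001 -0.     0.   ] | 12.85 [ 0.5483 -0.3238  0.1667] 0.22475938247236993
eye rel peg along,y,perp 0.0198 0.0014 0.0008 J [-32.3  16.2 -45.3 112.3  -9.2 -35.9]
[-0.55098    -0.11246167 -1.4232086 ]
```

View pics/w9b.png

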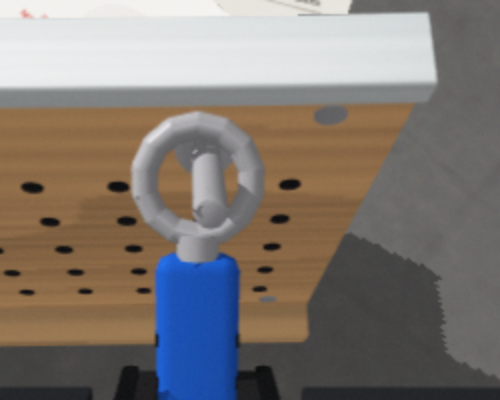

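The peg passes through the pick's ring, so I release it.

Emit:
{"api": "move_arm", "payload": {"series": [{"grip":0.5,"xyz":[0,0,0],"angular":[0,0,0]},{"grip":0.5,"xyz":[0,0,0],"angular":[0,0,0]},{"grip":0.5,"xyz":[0,0,0],"angular":[0,0,0]},{"grip":0.5,"xyz":[0,0,-5],"angular":[0,0,0]},{"grip":0.5,"xyz":[0,0,-25],"angular":[0,0,0]},{"grip":0.5,"xyz":[0,0,-60],"angular":[0,0,0]},{"grip":0.5,"xyz":[0,0,-100],"angular":[0,0,0]}]}}

```text
time_s: 13.6
tcp_pos: [0.526, -0.3, 0.2315]
ee_rot: [[0.554, -0.747, 0.368], [-0.618, -0.665, -0.42], [0.558, 0.006, -0.83]]
wrist_force: [1.2, -0.8, 2.3]
gripper_width: 0.503
gripper_force: 0.0
```

```bash
python3 - <<'E'
from h import *
c=cap('wrist','w10'); print(c['s']['wrist_force'],c['s']['tcp_pos'],c['s']['gripper_width'])
hsv=cv2.cvtColor(c['img'],cv2.COLOR_RGB2HSV)
def blob(lo,hi,n=4):
    m=cv2.inRange(hsv,lo,hi); k,l,st,ce=cv2.connectedComponentsWithStats(m)
    for i in np.argsort(-st[1:,4])[:n]+1: print(st[i],ce[i].round(1))
print('blue');blob((100,120,40),(125,255,255)); print('orange');blob((5,200,60),(18,255,255)); 
for k in (0,2):
  q=P1+yr*(1-k)*.075; h=q+pegz*.004-up*.06; print(proj(c,[q,h,q+pegz*.052]))
# yellow search in top view (spatula)
c=load('top0'); hsv=cv2.cvtColor(c['img'],cv2.COLOR_RGB2HSV); print('yellow top');blob((20,130,90),(34,255,255),6)
c=load('side0'); hsv=cv2.cvtColor(c['img'],cv2.COLOR_RGB2HSV); print('yellow side');blob((20,130,90),(34,255,255),6)
E
```

```text
[ 1.19532583 -0.75339171  2.2788266 ] [ 0.52596244 -0.29997207  0.23153352] 0.5028765038323704
blue
[233 135  27  49 920] [244.5 160.6]
orange
[  40  136   70   50 1206] [ 76.8 161.8]
[[ 36.9 122. ]
 [ 75.1 157.5]
 [-12.5 147.5]]
[[248.4 122.5]
 [248.  157.3]
 [249.1 147.7]]
yellow top
[101 136  26   7 154] [113.5 138.7]
[ 34 227   1   2   2] [ 34.  227.5]
[  9 342   1   1   1] [  9. 342.]
[ 10 344   1   1   1] [ 10. 344.]
[  7 349   1   1   1] [  7. 349.]
yellow side
[249 118   9  12  57] [252.9 123.4]
[452  18   7  10  48] [454.9  22.7]
[153 217   7  10  26] [156.4 222.3]
[154 206   4   8  21] [155.3 210.5]
[155 231   4   6  11] [156.1 233.1]
[154 228   5   2   5] [156.  228.8]
```

Both tools hang where predicted, and I find no spatula. Now the board: I'll go to just in front of its near edge with the fingers spread along the edge.

```bash
cat >> h.py <<'E'
SY=np.deg2rad(-4.75); SO=np.array([.686,.059,0]); Rs=np.column_stack([[np.cos(SY),np.sin(SY),0],[-np.sin(SY),np.cos(SY),0],[0,0,1.]])
def stopmv(x,y,z,tilt=0):
    """TCP target in stop frame (m); tilt>0: fingertips lean to +x (deg)"""
    t=np.deg2rad(tilt); Rl=np.column_stack([[np.cos(t),0,np.sin(t)],[0,-1,0],[np.sin(t),0,-np.cos(t)]])
    mv(SO+Rs@np.array([x,y,z]),Rs@Rl)
def where():
    s=r.sense(); print('stop frame',(Rs.T@(np.array(s['tcp_pos'])-SO)).round(4),'F',(Rs.T@np.array(s['wrist_force'])).round(1),'w',round(s['gripper_width'],3),'t',s['time_s'],'J',np.round(s['joints']))
E
python3 - <<'E'
from h import *
stopmv(-.175,-.009,.15)
E
```

```text
xyz [-282.1 -229.4  -87.4] rot [ 0.227 -0.568 -0.74 ] | 13.65 [ 0.5265 -0.2991  0.236 ] 0.5012133945737322
```

Emit:
{"api": "move_arm", "payload": {"series": [{"grip":0.65,"xyz":[-282,-229,-87],"angular":[0.227,-0.568,-0.74]},{"grip":0.65,"xyz":[-282,-229,-87],"angular":[0.227,-0.568,-0.74]},{"grip":0.65,"xyz":[-282,-229,-87],"angular":[0.227,-0.568,-0.74]},{"grip":0.65,"xyz":[-282,-229,-87],"angular":[0.227,-0.568,-0.74]},{"grip":0.65,"xyz":[-282,-229,-87],"angular":[0.227,-0.568,-0.74]},{"grip":0.65,"xyz":[-282,-229,-87],"angular":[0.227,-0.568,-0.74]},{"grip":0.65,"xyz":[-282,-229,-87],"angular":[0.227,-0.568,-0.74]},{"grip":0.65,"xyz":[-282,-229,-87],"angular":[0.227,-0.568,-0.74]},{"grip":0.65,"xyz":[-282,-229,-87],"angular":[0.227,-0.568,-0.74]},{"grip":0.65,"xyz":[-282,-229,-87],"angular":[0.227,-0.568,-0.74]}]}}

```text
time_s: 14.65
tcp_pos: [0.5095, 0.0651, 0.1441]
ee_rot: [[0.997, -0.076, -0.008], [-0.076, -0.997, -0.002], [-0.007, 0.002, -1.0]]
wrist_force: [-0.3, -0.4, 0.2]
gripper_width: 0.653
gripper_force: 0.0
```

```bash
cat >> h.py <<'E'
def board(name,f,z,lo,hi,pol=None):
    c=cap(name,f); hsv=cv2.cvtColor(c['img'],cv2.COLOR_RGB2HSV); m=cv2.inRange(hsv,lo,hi)
    # restrict to bench area before the stop
    g=np.array([[x,y] for x,y in [(-.30,-.2),(-.30,.085),(-.001,.085),(-.001,-.2)]])
    pol=proj(c,[SO+Rs@np.array([a,b,z]) for a,b in g]); M=np.zeros_like(m); cv2.fillPoly(M,[pol.astype(np.int32)],255); m&=M
    k,l,st,ce=cv2.connectedComponentsWithStats(m); i=1+np.argmax(st[1:,4]); ys,xs=np.where(l==i)
    rc=cv2.minAreaRect(np.column_stack([xs,ys]).astype(np.float32)); bx=cv2.boxPoints(rc)
    W=np.array([at(c,u,v,z) for u,v in bx]); S=(W-SO)@Rs
    print('area',st[i,4],'corners stop',S[:,:2].round(3).tolist(),'centre',S.mean(0)[:2].round(4))
E
python3 - <<'E'
from h import *
where(); board('top','t2',.012,(10,5,170),(60,70,255))
stopmv(-.175,-.009,.0265)
E
```

```text
stop frame [-0.1764 -0.0085  0.1441] F [-0.3 -0.4  0.2] w 0.653 t 14.65 J [ 25.  17. -23.  -0. -50.  60.]
area 848 corners stop [[-0.109, 0.081], [-0.016, 0.076], [-0.029, -0.104], [-0.121, -0.097]] centre [-0.069  -0.0112]
xyz [  2.2  -1.1 118.1] rot [0.003 0.007 0.006] | 14.7 [0.5094 0.0638 0.1446] 0.6500284065290303
```

Emit:
{"api": "move_arm", "payload": {"series": [{"grip":0.65,"xyz":[2,-1,45],"angular":[0.003,0.007,0.006]},{"grip":0.65,"xyz":[2,-1,85],"angular":[0.003,0.007,0.006]},{"grip":0.65,"xyz":[2,-1,108],"angular":[0.003,0.007,0.006]},{"grip":0.65,"xyz":[2,-1,118],"angular":[0.003,0.007,0.006]},{"grip":0.65,"xyz":[2,-1,118],"angular":[0.003,0.007,0.006]},{"grip":0.65,"xyz":[2,-1,118],"angular":[0.003,0.007,0.006]}]}}

```text
time_s: 15.3
tcp_pos: [0.5118, 0.063, 0.0278]
ee_rot: [[0.996, -0.086, 0.003], [-0.086, -0.996, 0.002], [0.003, -0.002, -1.0]]
wrist_force: [0.2, 0.4, -0.3]
gripper_width: 0.65
gripper_force: 0.0
```

```bash
python3 - <<'E'
from h import *
where()
stopmv(-.145,-.009,.0265)
E
```

```text
stop frame [-0.1739 -0.0104  0.0278] F [ 0.2  0.4 -0.3] w 0.65 t 15.3 J [ 25.  27. -30.  -0. -33.  60.]
xyz [28.9 -1.5  1.4] rot [-0.002 -0.003 -0.003] | 15.3 [0.5118 0.063  0.0278] 0.6497726091414731
```

Emit:
{"api": "move_arm", "payload": {"series": [{"grip":0.65,"xyz":[4,-1,1],"angular":[0,0,0]},{"grip":0.65,"xyz":[8,-1,1],"angular":[0,0,0]},{"grip":0.65,"xyz":[12,-1,1],"angular":[0,0,0]},{"grip":0.65,"xyz":[16,-1,1],"angular":[0,0,0]},{"grip":0.65,"xyz":[20,-1,1],"angular":[0,0,0]},{"grip":0.65,"xyz":[23,-1,1],"angular":[0,0,0]},{"grip":0.65,"xyz":[26,-1,1],"angular":[0,0,0]},{"grip":0.65,"xyz":[28,-1,1],"angular":[0,0,0]},{"grip":0.65,"xyz":[30,-1,1],"angular":[0,0,0]}]}}

```text
time_s: 16.2
tcp_pos: [0.5413, 0.0619, 0.0258]
ee_rot: [[0.996, -0.085, 0.001], [-0.085, -0.996, 0.001], [0.001, -0.001, -1.0]]
wrist_force: [-2.2, 0.1, 0.1]
gripper_width: 0.654
gripper_force: 0.9
```

```bash
python3 - <<'E'
from h import *
where()
E
```

```text
stop frame [-0.1444 -0.0091  0.0258] F [-2.2 -0.1  0.1] w 0.654 t 16.2 J [ 24.  29. -25.  -0. -35.  62.]
```

Emit:
{"api": "move_arm", "payload": {"series": [{"grip":0.65,"xyz":[1,0,0],"angular":[0,0,0]},{"grip":0.65,"xyz":[2,0,0],"angular":[0,0,0]},{"grip":0.65,"xyz":[3,0,0],"angular":[0,0,0]},{"grip":0.65,"xyz":[4,0,0],"angular":[0,0,0]},{"grip":0.65,"xyz":[5,0,0],"angular":[0,0,0]},{"grip":0.65,"xyz":[6,0,0],"angular":[0,0,0]},{"grip":0.65,"xyz":[7,0,0],"angular":[0,0,0]}]}}

```text
time_s: 16.9
tcp_pos: [0.545, 0.0611, 0.0258]
ee_rot: [[0.996, -0.085, -0.006], [-0.085, -0.996, -0.0], [-0.006, 0.001, -1.0]]
wrist_force: [-12.1, 5.0, 8.3]
gripper_width: 0.65
gripper_force: 5.9
```

```bash
python3 - <<'E'
from h import *
where()
E
```

```text
stop frame [-0.1407 -0.0095  0.0258] F [-12.5   4.    8.3] w 0.65 t 16.9 J [ 23.  30. -25.  -0. -36.  62.]
```

Emit:
{"api": "move_arm", "payload": {"series": [{"grip":0.65,"xyz":[0.5,0,-2],"angular":[0,0,0]},{"grip":0.65,"xyz":[0.6,0,-4],"angular":[0,0,0]},{"grip":0.7,"xyz":[0.7,0,-6],"angular":[0,0,0]},{"grip":0.65,"xyz":[0.8,0,-8],"angular":[0,0,0]},{"grip":0.65,"xyz":[1,0,-11],"angular":[0,0,0]},{"grip":0.65,"xyz":[1,0,-11],"angular":[0,0,0]}]}}

```text
time_s: 17.5
tcp_pos: [0.5456, 0.0608, 0.036]
ee_rot: [[0.996, -0.085, -0.006], [-0.085, -0.996, -0.0], [-0.006, 0.001, -1.0]]
wrist_force: [-6.9, 3.8, -1.0]
gripper_width: 0.651
gripper_force: 3.7
```

```bash
python3 - <<'E'
from h import *
where()
E
```

```text
stop frame [-0.1401 -0.0099  0.036 ] F [-7.2  3.2 -1. ] w 0.651 t 17.5 J [ 23.  29. -24.  -0. -37.  62.]
```

Emit:
{"api": "move_arm", "payload": {"series": [{"grip":0.65,"xyz":[1.5,0,-1],"angular":[0,0,0]},{"grip":0.65,"xyz":[2,0,-4],"angular":[0,0,0]},{"grip":0.65,"xyz":[2.5,0,-7],"angular":[0,0,0]},{"grip":0.65,"xyz":[3,0,-10],"angular":[0,0,0]},{"grip":0.65,"xyz":[3,0,-10],"angular":[0,0,0]}]}}

```text
time_s: 18.0
tcp_pos: [0.547, 0.0605, 0.0456]
ee_rot: [[0.996, -0.086, -0.01], [-0.086, -0.996, -0.001], [-0.01, 0.002, -1.0]]
wrist_force: [-11.4, 5.2, 0.9]
gripper_width: 0.649
gripper_force: 5.2
```

```bash
python3 - <<'E'
from h import *
where()
c=cap('side','s2'); a=cv2.imread('pics/s2.png'); p=proj(c,SO+Rs@np.array([-.07,-.05,.02]))[0].astype(int); print(p)
cv2.imwrite('pics/s2b.png',cv2.resize(a[p[1]-60:p[1]+60,p[0]-80:p[0]+80],None,fx=4,fy=4,interpolation=cv2.INTER_CUBIC))
E
```

```text
stop frame [-0.1386 -0.01    0.0456] F [-11.8   4.2   0.9] w 0.649 t 18.0 J [ 23.  28. -23.  -0. -39.  62.]
[270 211]
```

View pics/s2b.png

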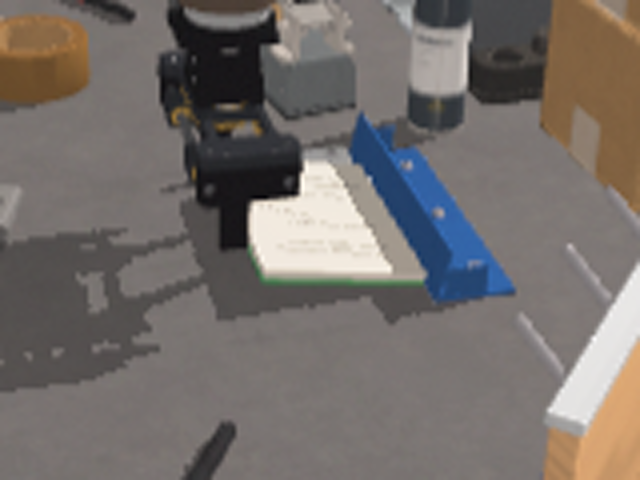

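The board's near edge looks raised, with a shadow beneath it and the green edge corner at crop (262,280). I'll quantify the angle.

```bash
cat >> h.py <<'E'
def th(c): 
    for t in range(0,105,5):
        a=np.deg2rad(t); d=max(0,.012*(np.sin(a)-np.cos(a)*.2126)); print(t,proj(c,[SO+Rs@np.array([-d-.13*np.cos(a),-.1,.13*np.sin(a)])])[0])
E
python3 - <<'E'
from h import *
c=load('s2'); print('img near corner',190+262/4,151+280/4,'far',190+425/4,151+285/4)
print(proj(c,[SO+Rs@np.array([0,-.1,0])])); th(c)
E
```

```text
img near corner 255.5 221.0 far 296.25 222.25
[[296.1 223. ]]
0 [254.7 228. ]
5 [254.9 224.8]
10 [255.5 221.5]
15 [256.1 218.3]
20 [256.9 215.1]
25 [258.1 211.9]
30 [259.5 208.8]
35 [261.3 205.8]
40 [263.3 202.9]
45 [265.7 200.1]
50 [268.3 197.6]
55 [271.1 195.2]
60 [274.1 193. ]
65 [277.3 191.1]
70 [280.7 189.5]
75 [284.1 188.1]
80 [287.7 187. ]
85 [291.4 186.2]
90 [295.  185.7]
95 [298.7 185.5]
100 [302.3 185.6]
```

Emit:
{"api": "move_arm", "payload": {"series": [{"grip":0.65,"xyz":[0.6,0,-4],"angular":[0,0,0]},{"grip":0.65,"xyz":[1.3,0,-8.5],"angular":[0,0,0]},{"grip":0.65,"xyz":[2,0,-13],"angular":[0,0,0]},{"grip":0.65,"xyz":[3,0,-17],"angular":[0,0,0]},{"grip":0.65,"xyz":[4,0,-21],"angular":[0,0,0]},{"grip":0.65,"xyz":[5,0,-25.5],"angular":[0,0,0]},{"grip":0.65,"xyz":[5,0,-25.5],"angular":[0,0,0]}]}}

```text
time_s: 18.75
tcp_pos: [0.5524, 0.06, 0.0715]
ee_rot: [[0.996, -0.086, -0.009], [-0.086, -0.996, -0.001], [-0.009, 0.001, -1.0]]
wrist_force: [-10.2, 3.1, 0.5]
gripper_width: 0.652
gripper_force: 5.0
```

```bash
cat >> h.py <<'E'
def greenlow():
    c=cap('side','sg'); hsv=cv2.cvtColor(c['img'],cv2.COLOR_RGB2HSV); m=cv2.inRange(hsv,(45,70,30),(85,255,255)); m[:,:225]=0; m[:,320:]=0; m[:170]=0;m[240:]=0
    ys,xs=np.where(m>0); 
    if len(xs): print('green n',len(xs),'leftmost',xs.min(),np.median(ys[xs<=xs.min()+1]),'rightmost',xs.max(),np.median(ys[xs>=xs.max()-1]),'top',xs[ys.argmin()],ys.min())
E
python3 - <<'E'
from h import *
where(); greenlow()
E
```

```text
stop frame [-0.1332 -0.0101  0.0715] F [-10.5   2.2   0.5] w 0.652 t 18.75 J [ 23.  27. -21.  -0. -43.  62.]
green n 46 leftmost 254 208.0 rightmost 294 221.0 top 254 206
```

Emit:
{"api": "move_arm", "payload": {"series": [{"grip":0.65,"xyz":[1.5,0,-4.7],"angular":[0,0,0]},{"grip":0.65,"xyz":[3,0,-9.3],"angular":[0,0,0]},{"grip":0.65,"xyz":[4.8,0,-13.7],"angular":[0,0,0]},{"grip":0.65,"xyz":[6.7,0,-18],"angular":[0,0,0]},{"grip":0.65,"xyz":[9.2,0,-22.8],"angular":[0,0,0]},{"grip":0.65,"xyz":[11.7,0,-27.4],"angular":[0,0,0]},{"grip":0.65,"xyz":[11.7,0,-27.4],"angular":[0,0,0]}]}}

```text
time_s: 19.5
tcp_pos: [0.5649, 0.0588, 0.0998]
ee_rot: [[0.996, -0.086, -0.007], [-0.086, -0.996, -0.001], [-0.007, 0.001, -1.0]]
wrist_force: [-10.1, 2.1, 4.9]
gripper_width: 0.651
gripper_force: 5.4
```

```bash
python3 - <<'E'
from h import *
where(); greenlow()
E
```

```text
stop frame [-0.1206 -0.0102  0.0998] F [-10.2   1.2   4.9] w 0.651 t 19.5 J [ 22.  25. -18.  -0. -47.  63.]
green n 53 leftmost 257 197.5 rightmost 294 221.5 top 257 197
```

Emit:
{"api": "move_arm", "payload": {"series": [{"grip":0.65,"xyz":[2.7,0,-4.5],"angular":[0,0,0]},{"grip":0.65,"xyz":[5.5,0,-8.8],"angular":[0,0,0]},{"grip":0.65,"xyz":[8.6,0,-13],"angular":[0,0,0]},{"grip":0.65,"xyz":[11.7,0,-16.9],"angular":[0,0,0]},{"grip":0.65,"xyz":[15.1,0,-20.8],"angular":[0,0,0]},{"grip":0.65,"xyz":[18.6,0,-24.4],"angular":[0,0,0]},{"grip":0.65,"xyz":[18.6,0,-24.4],"angular":[0,0,0]}]}}

```text
time_s: 20.25
tcp_pos: [0.5859, 0.0572, 0.1255]
ee_rot: [[0.996, -0.085, -0.002], [-0.085, -0.996, -0.0], [-0.002, 0.0, -1.0]]
wrist_force: [-6.7, -0.6, 4.9]
gripper_width: 0.652
gripper_force: 4.5
```

```bash
python3 - <<'E'
from h import *
where(); greenlow()
E
```

```text
stop frame [-0.0996 -0.0101  0.1255] F [-6.7 -1.1  4.9] w 0.652 t 20.25 J [ 21.  25. -14.  -0. -51.  64.]
green n 55 leftmost 264 189.0 rightmost 293 221.0 top 264 189
```

Emit:
{"api": "move_arm", "payload": {"series": [{"grip":0.65,"xyz":[4,0,-3],"angular":[0,0,0]},{"grip":0.65,"xyz":[8,0,-6.2],"angular":[0,0,0]},{"grip":0.65,"xyz":[12.5,0,-9.1],"angular":[0,0,0]},{"grip":0.65,"xyz":[17.1,0,-11.8],"angular":[0,0,0]},{"grip":0.65,"xyz":[21.6,0,-14.4],"angular":[0,0,0]},{"grip":0.65,"xyz":[26.2,0,-16.8],"angular":[0,0,0]},{"grip":0.65,"xyz":[26.2,0,-16.8],"angular":[0,0,0]}]}}

```text
time_s: 21.0
tcp_pos: [0.6141, 0.0551, 0.1439]
ee_rot: [[0.996, -0.084, 0.004], [-0.084, -0.996, 0.0], [0.004, -0.001, -1.0]]
wrist_force: [-5.1, -0.6, 9.1]
gripper_width: 0.652
gripper_force: 5.5
```

```bash
python3 - <<'E'
from h import *
where(); greenlow()
E
```

```text
stop frame [-0.0713 -0.0099  0.1439] F [-5.  -1.   9.1] w 0.652 t 21.0 J [ 20.  26.  -9.   0. -55.  65.]
green n 156 leftmost 271 183.0 rightmost 293 221.0 top 271 182
```

Emit:
{"api": "move_arm", "payload": {"series": [{"grip":0.65,"xyz":[4.8,0,-2.1],"angular":[0,0,0]},{"grip":0.65,"xyz":[9.5,0,-4.2],"angular":[0,0,0]},{"grip":0.65,"xyz":[14.7,0,-6],"angular":[0,0,0]},{"grip":0.65,"xyz":[19.8,0,-7.5],"angular":[0,0,0]},{"grip":0.65,"xyz":[25,0,-8.9],"angular":[0,0,0]},{"grip":0.65,"xyz":[30.2,0,-10],"angular":[0,0,0]},{"grip":0.65,"xyz":[30.2,0,-10],"angular":[0,0,0]}]}}

```text
time_s: 21.75
tcp_pos: [0.6455, 0.0528, 0.1534]
ee_rot: [[0.996, -0.085, 0.006], [-0.085, -0.996, 0.001], [0.006, -0.001, -1.0]]
wrist_force: [-1.0, -1.2, 6.3]
gripper_width: 0.653
gripper_force: 3.8
```

```bash
python3 - <<'E'
from h import *
where(); greenlow()
E
```

```text
stop frame [-0.0399 -0.0096  0.1534] F [-0.9 -1.2  6.3] w 0.653 t 21.75 J [ 19.  28.  -4.   0. -58.  66.]
green n 478 leftmost 274 177.0 rightmost 292 214.0 top 274 170
```

Emit:
{"api": "move_arm", "payload": {"series": [{"grip":0.65,"xyz":[5.5,0,-0.8],"angular":[0,0,0]},{"grip":0.65,"xyz":[11,0,-1.3],"angular":[0,0,0]},{"grip":0.65,"xyz":[16.5,0,-1.5],"angular":[0,0,0]},{"grip":0.65,"xyz":[22,0,-1.5],"angular":[0,0,0]},{"grip":0.65,"xyz":[27.5,0,-1.3],"angular":[0,0,0]},{"grip":0.65,"xyz":[33,0,-1],"angular":[0,0,0]},{"grip":0.65,"xyz":[38,0,0],"angular":[0,0,0]},{"grip":0.65,"xyz":[42,0,0.5],"angular":[0,0,0]},{"grip":0.65,"xyz":[42,0,0.5],"angular":[0,0,0]}]}}

```text
time_s: 22.7
tcp_pos: [0.6889, 0.0493, 0.1541]
ee_rot: [[0.996, -0.084, 0.011], [-0.084, -0.996, 0.001], [0.011, -0.002, -1.0]]
wrist_force: [0.6, -0.4, 8.2]
gripper_width: 0.647
gripper_force: 4.1
```

```bash
python3 - <<'E'
from h import *
where(); greenlow()
E
```

```text
stop frame [ 0.0037 -0.0094  0.1541] F [ 0.6 -0.3  8.2] w 0.647 t 22.7 J [ 18.  32.   3.   0. -60.  68.]
green n 844 leftmost 276 193.5 rightmost 303 186.0 top 283 170
```

Emit:
{"api": "move_arm", "payload": {"series": [{"grip":0.65,"xyz":[4,0,-1],"angular":[0,0,0]},{"grip":0.65,"xyz":[5,0,-5],"angular":[0,0,0]},{"grip":0.65,"xyz":[5,0,-20],"angular":[0,0,0]},{"grip":0.65,"xyz":[5,0,-50],"angular":[0,0,0]},{"grip":0.65,"xyz":[5,0,-80],"angular":[0,0,0]},{"grip":0.65,"xyz":[5,0,-80],"angular":[0,0,0]}]}}

```text
time_s: 23.35
tcp_pos: [0.6924, 0.0492, 0.2357]
ee_rot: [[0.996, -0.085, 0.01], [-0.085, -0.996, 0.002], [0.01, -0.003, -1.0]]
wrist_force: [-0.1, 0.6, 0.4]
gripper_width: 0.647
gripper_force: 0.0
```

```bash
python3 - <<'E'
from h import *
where(); greenlow()
c=load('sg')
a=np.deg2rad(102)
for y in (.08,-.1): print(proj(c,[SO+Rs@np.array([-.0123-.13*np.cos(a),y,.13*np.sin(a)]),SO+Rs@np.array([-.0123,y,0])]))
hsv=cv2.cvtColor(c['img'],cv2.COLOR_RGB2HSV); m=cv2.inRange(hsv,(45,70,30),(85,255,255)); m[:,:225]=0;m[:,330:]=0;m[240:]=0;m[:130]=0
cs=max(cv2.findContours(m,0,2)[0],key=cv2.contourArea); print(cv2.contourArea(cs),cv2.approxPolyDP(cs,3,True)[:,0].tolist())
E
```

```text
stop frame [ 0.0072 -0.0093  0.2357] F [-0.1  0.6  0.4] w 0.647 t 23.35 J [ 17.  29.  10.   0. -70.  68.]
green n 896 leftmost 276 193.5 rightmost 304 185.5 top 283 170
[[285.4 161.6]
 [276.2 195.6]]
[[303.7 185.7]
 [292.2 223.4]]
885.5 [[286, 161], [276, 194], [293, 221], [304, 184]]
```

The side camera shows the board standing at 102° against the fence, matching the prediction within 1 px. Next I grip its top edge.

```bash
cat >> h.py <<'E'
def gripmv(x,y,z,phi):
    f=np.deg2rad(phi); R=np.column_stack([[0,-1,0],[-np.cos(f),0,np.sin(f)],[-np.sin(f),0,-np.cos(f)]]); mv(SO+Rs@np.array([x,y,z]),Rs@R)
E
python3 - <<'E'
from h import *
gripmv(.0429,-.01,.23,12)
E
```

```text
xyz [37.   0.6  3.2] rot [-0.171 -0.166  1.562] | 23.4 [0.6911 0.0492 0.233 ] 0.650266223334737
```

Emit:
{"api": "move_arm", "payload": {"series": [{"grip":0.6,"xyz":[10,0,-20],"angular":[0,0,0.4]},{"grip":0.6,"xyz":[10,0,-20],"angular":[0,0,0.4]},{"grip":0.6,"xyz":[10,0,-20],"angular":[0,0,0.4]},{"grip":0.6,"xyz":[37,0,-10],"angular":[-0.171,-0.166,1.562]},{"grip":0.6,"xyz":[37,0,-10],"angular":[-0.171,-0.166,1.562]},{"grip":0.6,"xyz":[37,0,-10],"angular":[-0.171,-0.166,1.562]},{"grip":0.6,"xyz":[37,0,-10],"angular":[-0.171,-0.166,1.562]},{"grip":0.6,"xyz":[37,0,-10],"angular":[-0.171,-0.166,1.562]},{"grip":0.6,"xyz":[37,0,-10],"angular":[-0.171,-0.166,1.562]},{"grip":0.6,"xyz":[37,0,-10],"angular":[-0.171,-0.166,1.562]}]}}

```text
time_s: 24.4
tcp_pos: [0.7263, 0.0461, 0.2383]
ee_rot: [[0.045, -0.98, -0.195], [-0.999, -0.046, 0.002], [-0.011, 0.195, -0.981]]
wrist_force: [0.4, -0.6, -1.1]
gripper_width: 0.599
gripper_force: 0.0
```

```bash
python3 - <<'E'
from h import *
where();gripmv(.0429,-.01,.23,12)
E
```

```text
stop frame [ 0.0413 -0.0095  0.2383] F [ 0.4 -0.5 -1.1] w 0.599 t 24.4 J [ 15.  39.  28.  -3. -90. -12.]
xyz [ 0.7 -3.1  7.8] rot [-0.013 -0.015  0.127] | 24.4 [0.7263 0.0461 0.2383] 0.5988072701121606
```

Emit:
{"api": "move_arm", "payload": {"series": [{"grip":0.6,"xyz":[1,-3,8],"angular":[-0.013,-0.015,0.127]},{"grip":0.6,"xyz":[1,-3,8],"angular":[-0.013,-0.015,0.127]},{"grip":0.6,"xyz":[1,-3,8],"angular":[-0.013,-0.015,0.127]},{"grip":0.6,"xyz":[1,-3,8],"angular":[-0.013,-0.015,0.127]}]}}

```text
time_s: 24.8
tcp_pos: [0.7281, 0.045, 0.232]
ee_rot: [[-0.075, -0.976, -0.203], [-0.997, 0.073, 0.016], [-0.001, 0.204, -0.979]]
wrist_force: [0.3, 1.1, 0.3]
gripper_width: 0.594
gripper_force: 0.0
```

```bash
python3 - <<'E'
from h import *
where();gripmv(.0221,-.01,.1325,12)
E
```

```text
stop frame [ 0.0431 -0.0104  0.232 ] F [0.2 1.1 0.3] w 0.594 t 24.8 J [ 15.  39.  28.  -4. -90. -19.]
xyz [ -0.5   0.3 101.7] rot [-0.004 -0.001  0.008] | 24.8 [0.7281 0.045  0.232 ] 0.5940209943224432
```

Emit:
{"api": "move_arm", "payload": {"series": [{"grip":0.6,"xyz":[0,0,40],"angular":[-0.004,0,0.008]},{"grip":0.6,"xyz":[0,0,70],"angular":[-0.004,0,0.008]},{"grip":0.6,"xyz":[0,0,90],"angular":[-0.004,0,0.008]},{"grip":0.6,"xyz":[0,0,101],"angular":[-0.004,0,0.008]},{"grip":0.6,"xyz":[0,0,101],"angular":[-0.004,0,0.008]},{"grip":0.6,"xyz":[0,0,101],"angular":[-0.004,0,0.008]}]}}

```text
time_s: 25.4
tcp_pos: [0.7086, 0.0466, 0.1347]
ee_rot: [[-0.084, -0.975, -0.205], [-0.997, 0.082, 0.016], [0.001, 0.205, -0.979]]
wrist_force: [0.5, -1.2, 0.3]
gripper_width: 0.597
gripper_force: 0.0
```

```bash
python3 - <<'E'
from h import *
where();greenlow()
E
```

```text
stop frame [ 0.0236 -0.0104  0.1347] F [ 0.6 -1.2  0.3] w 0.597 t 25.4 J [ 15.  41.  17.  -4. -78. -19.]
green n 862 leftmost 276 193.5 rightmost 304 185.5 top 283 170
```

Emit:
{"api": "move_arm", "payload": {"series": [{"grip":0.05,"xyz":[0,0,0],"angular":[0,0,0]},{"grip":0.05,"xyz":[0,0,0],"angular":[0,0,0]},{"grip":0.05,"xyz":[0,0,0],"angular":[0,0,0]},{"grip":0.05,"xyz":[0,0,0],"angular":[0,0,0]},{"grip":0.05,"xyz":[0,0,0],"angular":[0,0,0]},{"grip":0.05,"xyz":[0,0,0],"angular":[0,0,0]},{"grip":0.05,"xyz":[0,0,-10],"angular":[0,0,0]},{"grip":0.05,"xyz":[0,0,-20],"angular":[0,0,0]},{"grip":0.05,"xyz":[0,0,-30],"angular":[0,0,0]}]}}

```text
time_s: 26.35
tcp_pos: [0.714, 0.046, 0.1634]
ee_rot: [[-0.084, -0.975, -0.208], [-0.996, 0.083, 0.017], [0.001, 0.208, -0.978]]
wrist_force: [-0.7, 0.2, -2.2]
gripper_width: 0.137
gripper_force: 30.0
```

```bash
python3 - <<'E'
from h import *
where();greenlow()
E
```

```text
stop frame [ 0.0289 -0.0106  0.1634] F [-0.7  0.2 -2.2] w 0.137 t 26.35 J [ 15.  40.  20.  -4. -82. -19.]
green n 789 leftmost 279 185.0 rightmost 307 176.0 top 283 170
```

The board is held (opening 11.9 mm) and lifted. I'll carry it back and lean its top toward the fence.

```bash
python3 - <<'E'
from h import *
gripmv(-.082,-.02,.165,45)
E
```

```text
xyz [  9.5 109.2  23.5] rot [-0.578 -0.    -0.001] | 26.4 [0.7148 0.0459 0.1655] 0.13938737718960406
```

Emit:
{"api": "move_arm", "payload": {"series": [{"grip":0.05,"xyz":[2,20,4],"angular":[-0.05,0,0]},{"grip":0.05,"xyz":[4,40,8],"angular":[-0.14,0,0]},{"grip":0.05,"xyz":[6,65,14],"angular":[-0.25,0,0]},{"grip":0.05,"xyz":[8,90,19],"angular":[-0.37,0,0]},{"grip":0.05,"xyz":[9.5,109,23],"angular":[-0.48,0,0]},{"grip":0.05,"xyz":[9.5,109,23],"angular":[-0.578,0,0]},{"grip":0.05,"xyz":[9.5,109,23],"angular":[-0.578,0,0]},{"grip":0.05,"xyz":[9.5,109,23],"angular":[-0.578,0,0]}]}}

```text
time_s: 27.2
tcp_pos: [0.6031, 0.0459, 0.1622]
ee_rot: [[-0.085, -0.705, -0.704], [-0.996, 0.061, 0.059], [0.001, 0.706, -0.708]]
wrist_force: [0.4, -0.3, -2.8]
gripper_width: 0.138
gripper_force: 30.0
```

```bash
python3 - <<'E'
from h import *
where(); gripmv(-.082,-.02,.106,45); greenlow(); c=load('sg'); s=c['s']; R=np.array(s['ee_rot'])
bot=np.array(s['tcp_pos'])+R@[0,0,.139]; print('bottom stop',Rs.T@(bot-SO))
for y in(.09,-.09): print('pred',proj(c,[np.array(s['tcp_pos'])+R@[-y,.006,.139],np.array(s['tcp_pos'])+R@[-y,.006,.009]]))
hsv=cv2.cvtColor(c['img'],cv2.COLOR_RGB2HSV); m=cv2.inRange(hsv,(45,70,30),(85,255,255)); m[:,:205]=0;m[:,330:]=0;m[240:]=0;m[:130]=0
cs=max(cv2.findContours(m,0,2)[0],key=cv2.contourArea); print(cv2.contourArea(cs),cv2.approxPolyDP(cs,3,True)[:,0].tolist())
E
```

```text
stop frame [-0.0816 -0.0199  0.1622] F [ 0.4 -0.3 -2.8] w 0.138 t 27.2 J [  13.   46.   25.  -14. -111.  -18.]
xyz [  0.  -39.4  40.1] rot [-0.001  0.001 -0.002] | 27.2 [0.6031 0.0459 0.1622] 0.13789167553809784
green n 990 leftmost 229 184.0 rightmost 270 179.0 top 241 170
bottom stop [-0.17970951 -0.01980486  0.06382338]
pred [[227.5 184. ]
 [255.1 156. ]]
pred [[237.2 212.1]
 [269.3 180.3]]
1080.5 [[256, 155], [229, 182], [238, 210], [270, 179], [263, 168], [256, 170], [260, 163]]
```

Emit:
{"api": "move_arm", "payload": {"series": [{"grip":0.05,"xyz":[0,-10,10],"angular":[0,0,0]},{"grip":0.05,"xyz":[0,-20,20],"angular":[0,0,0]},{"grip":0.05,"xyz":[0,-30,30],"angular":[0,0,0]},{"grip":0.05,"xyz":[0,-36,36],"angular":[0,0,0]},{"grip":0.05,"xyz":[0,-40,40],"angular":[0,0,0]},{"grip":0.05,"xyz":[0,-41,41],"angular":[0,0,0]},{"grip":0.05,"xyz":[0,-42,42],"angular":[0,0,0]}]}}

```text
time_s: 27.95
tcp_pos: [0.6023, 0.0459, 0.1035]
ee_rot: [[-0.084, -0.704, -0.706], [-0.996, 0.06, 0.059], [0.001, 0.708, -0.706]]
wrist_force: [-0.1, -0.3, -2.1]
gripper_width: 0.135
gripper_force: 30.0
```

```bash
python3 - <<'E'
from h import *
where()
E
```

```text
stop frame [-0.0823 -0.02    0.1035] F [-0.1 -0.3 -2.1] w 0.135 t 27.95 J [  13.   49.   22.  -13. -106.  -17.]
```

Emit:
{"api": "move_arm", "payload": {"series": [{"grip":0.05,"xyz":[0,-1.5,1.5],"angular":[0,0,0]},{"grip":0.3,"xyz":[0,-1.5,1.5],"angular":[0,0,0]},{"grip":0.3,"xyz":[0,-1.5,1.5],"angular":[0,0,0]},{"grip":0.3,"xyz":[0,-1.5,1.5],"angular":[0,0,0]},{"grip":0.3,"xyz":[0,-1.5,-5],"angular":[0,0,0]},{"grip":0.3,"xyz":[0,-1.5,-15],"angular":[0,0,0]},{"grip":0.3,"xyz":[0,-1.5,-30],"angular":[0,0,0]},{"grip":0.3,"xyz":[0,-1.5,-50],"angular":[0,0,0]},{"grip":0.3,"xyz":[0,-1.5,-80],"angular":[0,0,0]},{"grip":0.3,"xyz":[0,-1.5,-80],"angular":[0,0,0]}]}}

```text
time_s: 28.95
tcp_pos: [0.6626, 0.0403, 0.1621]
ee_rot: [[-0.085, -0.709, -0.7], [-0.996, 0.06, 0.059], [0.0, 0.703, -0.711]]
wrist_force: [0.2, -0.1, 0.5]
gripper_width: 0.298
gripper_force: 0.0
```

```bash
cat >> h.py <<'E'
def bgreen(f,names=('top','side')):
    for n in names:
        c=cap(n,f+n); hsv=cv2.cvtColor(c['img'],cv2.COLOR_RGB2HSV); m=cv2.inRange(hsv,(40,60,30),(88,255,255))
        q=proj(c,[SO+Rs@np.array([a,b,.012]) for a,b in [(-.32,-.2),(-.32,.12),(.005,.12),(.005,-.2)]]); M=np.zeros_like(m); cv2.fillPoly(M,[q.astype(np.int32)],255); m&=M
        L=cv2.findContours(m,0,2)[0]
        if not L: print(n,'none'); continue
        cs=max(L,key=cv2.contourArea); ap=cv2.approxPolyDP(cs,4,True)[:,0]
        print(n,cv2.contourArea(cs),[((at(c,u,v,.012)-SO)@Rs)[:2].round(3).tolist() for u,v in ap.astype(float)])
E
python3 - <<'E'
from h import *
where(); bgreen('b1')
E
```

```text
stop frame [-0.0218 -0.0206  0.1621] F [ 0.2 -0.   0.5] w 0.298 t 28.95 J [  12.   52.   38.  -13. -118.  -19.]
top 1358.0 [[-0.046, 0.033], [-0.138, 0.006], [-0.173, -0.045], [-0.173, -0.102], [-0.042, -0.104]]
side 1192.5 [[-0.043, 0.076], [-0.169, 0.073], [-0.172, -0.104], [-0.044, -0.104]]
```

The board lies flat, green side up, centre (-107, -15) mm and square. Now I push it home from the near edge.

```bash
python3 - <<'E'
from h import *
stopmv(-.2,-.015,.13)
E
```

```text
xyz [ -4.7 103.3 144.9] rot [ 0.614  0.615 -1.484] | 29.05 [0.66   0.041  0.1593] 0.2976627812323972
```

Emit:
{"api": "move_arm", "payload": {"series": [{"grip":0.65,"xyz":[0,35,-36],"angular":[0.1,0.1,-0.25]},{"grip":0.65,"xyz":[0,70,20],"angular":[0.2,0.2,-0.5]},{"grip":0.65,"xyz":[-2,110,60],"angular":[0.3,0.3,-0.75]},{"grip":0.65,"xyz":[-4,130,110],"angular":[0.614,0.615,-1.484]},{"grip":0.65,"xyz":[-4,130,110],"angular":[0.614,0.615,-1.484]},{"grip":0.65,"xyz":[-4,130,110],"angular":[0.614,0.615,-1.484]},{"grip":0.65,"xyz":[-4,103,145],"angular":[0.614,0.615,-1.484]},{"grip":0.65,"xyz":[-4,103,145],"angular":[0.614,0.615,-1.484]},{"grip":0.65,"xyz":[-4,103,145],"angular":[0.614,0.615,-1.484]},{"grip":0.65,"xyz":[-4,103,145],"angular":[0.614,0.615,-1.484]}]}}

```text
time_s: 30.05
tcp_pos: [0.4836, 0.0597, 0.1289]
ee_rot: [[0.957, -0.273, -0.101], [-0.281, -0.957, -0.068], [-0.078, 0.093, -0.993]]
wrist_force: [0.5, -0.0, 0.3]
gripper_width: 0.65
gripper_force: 0.0
```

```bash
python3 - <<'E'
from h import *
where();stopmv(-.2,-.015,.027)
E
```

```text
stop frame [-0.2017 -0.016   0.1289] F [0.5 0.  0.3] w 0.65 t 30.05 J [ 27.  19. -24.   1. -54.  46.]
xyz [  9.4 -10.8 100.9] rot [ 0.085  0.087 -0.199] | 30.05 [0.4836 0.0597 0.1289] 0.649750118160732
```

Emit:
{"api": "move_arm", "payload": {"series": [{"grip":0.65,"xyz":[0,0,0],"angular":[0.085,0.087,-0.199]},{"grip":0.65,"xyz":[0,0,0],"angular":[0.085,0.087,-0.199]},{"grip":0.65,"xyz":[4,-5,40],"angular":[0.085,0.087,-0.199]},{"grip":0.65,"xyz":[8,-9,80],"angular":[0.085,0.087,-0.199]},{"grip":0.65,"xyz":[9,-11,97],"angular":[0.085,0.087,-0.199]},{"grip":0.65,"xyz":[9,-11,97],"angular":[0.085,0.087,-0.199]},{"grip":0.65,"xyz":[9,-11,97],"angular":[0.085,0.087,-0.199]}]}}

```text
time_s: 30.75
tcp_pos: [0.4866, 0.0611, 0.0316]
ee_rot: [[0.996, -0.088, -0.001], [-0.088, -0.996, -0.001], [-0.001, 0.001, -1.0]]
wrist_force: [1.1, 0.9, 0.0]
gripper_width: 0.651
gripper_force: 0.0
```

```bash
python3 - <<'E'
from h import *
where();stopmv(-.143,-.015,.028)
E
```

```text
stop frame [-0.1989 -0.0144  0.0316] F [1. 1. 0.] w 0.651 t 30.75 J [ 26.  25. -33.   0. -32.  59.]
xyz [55.9  0.3  3.6] rot [ 0.001  0.001 -0.006] | 30.75 [0.4866 0.0611 0.0316] 0.6511484092692721
```

Emit:
{"api": "move_arm", "payload": {"series": [{"grip":0.65,"xyz":[7,0,3],"angular":[0,0,0]},{"grip":0.65,"xyz":[14,0,3],"angular":[0,0,0]},{"grip":0.65,"xyz":[20,0,3],"angular":[0,0,0]},{"grip":0.65,"xyz":[26,0,3],"angular":[0,0,0]},{"grip":0.65,"xyz":[32,0,3],"angular":[0,0,0]},{"grip":0.65,"xyz":[38,0,3],"angular":[0,0,0]},{"grip":0.65,"xyz":[44,0,3],"angular":[0,0,0]},{"grip":0.65,"xyz":[50,0,3],"angular":[0,0,0]},{"grip":0.65,"xyz":[55,0,3],"angular":[0,0,0]},{"grip":0.65,"xyz":[58,0,3],"angular":[0,0,0]}]}}

```text
time_s: 31.75
tcp_pos: [0.5441, 0.0559, 0.0282]
ee_rot: [[0.996, -0.089, -0.003], [-0.089, -0.996, -0.001], [-0.003, 0.002, -1.0]]
wrist_force: [-9.9, 2.1, 6.6]
gripper_width: 0.648
gripper_force: 4.9
```

Emit:
{"api": "move_arm", "payload": {"series": [{"grip":0.65,"xyz":[1,0,0],"angular":[0,0,0]},{"grip":0.65,"xyz":[2,0,0],"angular":[0,0,0]},{"grip":0.65,"xyz":[3,0,0],"angular":[0,0,0]},{"grip":0.65,"xyz":[3,0,0],"angular":[0,0,0]}]}}

```text
time_s: 32.15
tcp_pos: [0.5444, 0.0555, 0.0281]
ee_rot: [[0.996, -0.089, -0.008], [-0.089, -0.996, -0.002], [-0.008, 0.003, -1.0]]
wrist_force: [-11.7, 3.9, 9.0]
gripper_width: 0.652
gripper_force: 5.9
```

```bash
python3 - <<'E'
from h import *
where(); bgreen('b2')
E
```

```text
stop frame [-0.1409 -0.0152  0.0281] F [-12.    2.9   9. ] w 0.652 t 32.15 J [ 23.  30. -25.  -0. -36.  62.]
top 917.0 [[-0.005, 0.072], [-0.075, 0.073], [-0.029, -0.008], [-0.056, -0.049], [-0.091, -0.058], [-0.088, -0.107], [-0.003, -0.104]]
side 936.0 [[-0.001, -0.102], [-0.007, 0.076], [-0.055, 0.071], [-0.08, 0.0], [-0.121, -0.004], [-0.131, -0.107]]
```

The board is against the fence. Now I push it sideways to the side bar from its right edge.

Emit:
{"api": "move_arm", "payload": {"series": [{"grip":0.65,"xyz":[-6,0,0],"angular":[0,0,0]},{"grip":0.65,"xyz":[-20,0,0],"angular":[0,0,0]},{"grip":0.65,"xyz":[-20,0,-50],"angular":[0,0,0]},{"grip":0.65,"xyz":[-20,0,-100],"angular":[0,0,0]},{"grip":0.65,"xyz":[-20,0,-100],"angular":[0,0,0]}]}}

```text
time_s: 32.75
tcp_pos: [0.5342, 0.0596, 0.1359]
ee_rot: [[0.996, -0.087, 0.018], [-0.087, -0.996, 0.004], [0.018, -0.006, -1.0]]
wrist_force: [1.4, 0.9, -0.3]
gripper_width: 0.646
gripper_force: 0.0
```

```bash
python3 - <<'E'
from h import *
where(); gripmv(-.067,-.132,.13,0)
E
```

```text
stop frame [-0.1513 -0.012   0.1359] F [ 1.4  1.  -0.3] w 0.646 t 32.75 J [ 24.  20. -21.   0. -48.  61.]
xyz [ 84.7 119.8   6.7] rot [-0.019 -0.009  1.567] | 32.75 [0.5342 0.0596 0.1359] 0.6459038976378154
```

Emit:
{"api": "move_arm", "payload": {"series": [{"grip":0.65,"xyz":[85,120,7],"angular":[-0.019,-0.009,1.567]},{"grip":0.65,"xyz":[85,120,7],"angular":[-0.019,-0.009,1.567]},{"grip":0.65,"xyz":[85,120,7],"angular":[-0.019,-0.009,1.567]},{"grip":0.65,"xyz":[85,120,7],"angular":[-0.019,-0.009,1.567]},{"grip":0.65,"xyz":[85,120,7],"angular":[-0.019,-0.009,1.567]},{"grip":0.65,"xyz":[85,120,7],"angular":[-0.019,-0.009,1.567]},{"grip":0.65,"xyz":[85,120,7],"angular":[-0.019,-0.009,1.567]},{"grip":0.65,"xyz":[85,120,7],"angular":[-0.019,-0.009,1.567]},{"grip":0.65,"xyz":[85,120,7],"angular":[-0.019,-0.009,1.567]},{"grip":0.65,"xyz":[85,120,7],"angular":[-0.019,-0.009,1.567]}]}}

```text
time_s: 33.75
tcp_pos: [0.6033, -0.0695, 0.1212]
ee_rot: [[-0.024, -1.0, -0.015], [-1.0, 0.024, -0.006], [0.006, 0.015, -1.0]]
wrist_force: [0.5, -0.1, -0.3]
gripper_width: 0.649
gripper_force: 0.0
```

Emit:
{"api": "move_arm", "payload": {"series": [{"grip":0.65,"xyz":[0,0,0],"angular":[0,0,0.08]},{"grip":0.65,"xyz":[0,0,0],"angular":[0,0,0.08]}]}}

```text
time_s: 33.95
tcp_pos: [0.6031, -0.0695, 0.1212]
ee_rot: [[-0.098, -0.995, -0.016], [-0.995, 0.098, -0.006], [0.008, 0.015, -1.0]]
wrist_force: [0.9, -0.2, -0.1]
gripper_width: 0.651
gripper_force: 0.0
```

```bash
python3 - <<'E'
from h import *
where(); gripmv(-.067,-.132,.028,0); bgreen('b3')
E
```

```text
stop frame [-0.072  -0.1349  0.1212] F [ 1.  -0.1 -0.1] w 0.651 t 33.95 J [  9.  27. -11.   0. -53. -15.]
xyz [-3.7 -6.4 93.1] rot [ 0.015 -0.007 -0.015] | 33.95 [ 0.6031 -0.0695  0.1212] 0.6510344022643678
top 514.0 [[-0.056, -0.104], [-0.081, -0.016], [-0.126, -0.025], [-0.131, -0.103]]
side 1099.0 [[-0.001, -0.102], [-0.007, 0.076], [-0.04, 0.075], [-0.072, -0.008], [-0.059, 0.072], [-0.128, 0.072], [-0.131, -0.107]]
```

Emit:
{"api": "move_arm", "payload": {"series": [{"grip":0.65,"xyz":[0,-6,40],"angular":[0.015,-0.007,-0.015]},{"grip":0.65,"xyz":[0,-6,75],"angular":[0.015,-0.007,-0.015]},{"grip":0.65,"xyz":[0,-6,92],"angular":[0.015,-0.007,-0.015]},{"grip":0.65,"xyz":[0,-6,92],"angular":[0.015,-0.007,-0.015]},{"grip":0.65,"xyz":[-8,-6,92],"angular":[0.015,-0.007,-0.015]},{"grip":0.65,"xyz":[-14,-6,92],"angular":[0.015,-0.007,-0.015]},{"grip":0.65,"xyz":[-20,-6,92],"angular":[0.015,-0.007,-0.015]},{"grip":0.65,"xyz":[-25,-6,92],"angular":[0.015,-0.007,-0.015]},{"grip":0.65,"xyz":[-30,-6,92],"angular":[0.015,-0.007,-0.015]}]}}

```text
time_s: 34.95
tcp_pos: [0.6093, -0.0405, 0.0298]
ee_rot: [[-0.082, -0.997, -0.002], [-0.997, 0.082, -0.001], [0.001, 0.002, -1.0]]
wrist_force: [0.8, -3.3, 2.2]
gripper_width: 0.651
gripper_force: 1.6
```

```bash
python3 - <<'E'
from h import *
where()
E
```

```text
stop frame [-0.0682 -0.1055  0.0298] F [ 1.1 -3.2  2.2] w 0.651 t 34.95 J [ 11.  34. -15.   0. -41. -16.]
```

Contact made, sliding. I'll continue to the bar.

Emit:
{"api": "move_arm", "payload": {"series": [{"grip":0.65,"xyz":[-2,0,1],"angular":[0,0,0]},{"grip":0.65,"xyz":[-4,0,1],"angular":[0,0,0]},{"grip":0.65,"xyz":[-6,0,1],"angular":[0,0,0]},{"grip":0.65,"xyz":[-7,0,1],"angular":[0,0,0]},{"grip":0.65,"xyz":[-8,0,1],"angular":[0,0,0]},{"grip":0.65,"xyz":[-9,0,1],"angular":[0,0,0]}]}}

```text
time_s: 35.55
tcp_pos: [0.6098, -0.032, 0.0282]
ee_rot: [[-0.083, -0.997, -0.003], [-0.997, 0.083, -0.001], [0.001, 0.003, -1.0]]
wrist_force: [0.6, -7.5, 2.2]
gripper_width: 0.649
gripper_force: 4.0
```

```bash
python3 - <<'E'
from h import *
where(); bgreen('b4')
E
```

```text
stop frame [-0.0684 -0.097   0.0282] F [ 1.2 -7.4  2.2] w 0.649 t 35.55 J [ 12.  34. -15.   0. -41. -17.]
top 319.0 [[-0.078, -0.064], [-0.107, 0.028], [-0.123, 0.023], [-0.13, -0.061]]
side 219.0 [[-0.013, -0.014], [-0.065, -0.009], [-0.092, -0.088], [-0.042, -0.087]]
```

Emit:
{"api": "move_arm", "payload": {"series": [{"grip":0.65,"xyz":[-1.5,0,0],"angular":[0,0,0]},{"grip":0.65,"xyz":[-3,0,0],"angular":[0,0,0]},{"grip":0.65,"xyz":[-3,0,0],"angular":[0,0,0]}]}}

```text
time_s: 35.95
tcp_pos: [0.61, -0.0317, 0.0282]
ee_rot: [[-0.083, -0.997, -0.004], [-0.997, 0.083, -0.004], [0.004, 0.003, -1.0]]
wrist_force: [1.1, -15.2, 2.3]
gripper_width: 0.647
gripper_force: 7.4
```

Emit:
{"api": "move_arm", "payload": {"series": [{"grip":0.65,"xyz":[8,0,0],"angular":[0,0,0]},{"grip":0.65,"xyz":[18,0,0],"angular":[0,0,0]},{"grip":0.65,"xyz":[18,0,-50],"angular":[0,0,0]},{"grip":0.65,"xyz":[18,0,-100],"angular":[0,0,0]},{"grip":0.65,"xyz":[30,0,-100],"angular":[0,0,0]}]}}

```text
time_s: 36.45
tcp_pos: [0.6129, -0.0573, 0.1357]
ee_rot: [[-0.08, -0.997, 0.013], [-0.997, 0.08, 0.001], [-0.002, -0.013, -1.0]]
wrist_force: [0.4, -0.1, -0.2]
gripper_width: 0.65
gripper_force: 0.0
```

```bash
python3 - <<'E'
from h import *
where(); bgreen('b5'); stopmv(-.165,-.002,.13)
E
```

```text
stop frame [-0.0632 -0.122   0.1357] F [ 0.4 -0.1 -0.2] w 0.65 t 36.45 J [ 10.  26. -10.   0. -53. -14.]
top 531.0 [[-0.054, -0.085], [-0.08, 0.004], [-0.128, -0.009], [-0.132, -0.084]]
side 1063.0 [[-0.002, -0.084], [-0.003, 0.09], [-0.033, 0.089], [-0.052, 0.028], [-0.046, 0.092], [-0.128, 0.093], [-0.132, -0.085]]
xyz [-121.6   97.4   -0.5] rot [-1.000e-03  1.000e-03 -1.572e+00] | 36.55 [ 0.6082 -0.0587  0.1294] 0.6514968986024368
```

The board is home: 15 N against the bar without motion, and corners within about 3 mm. Next is the turn-button, whose pin I'll pinch diagonally.

```bash
cat >> h.py <<'E'
def pinmv(x,y,z):
    a=.5**.5; mv(SO+Rs@np.array([x,y,z]),Rs@np.array([[-a,-a,0],[-a,a,0],[0,0,-1]]))
E
python3 - <<'E'
from h import *
pinmv(-.115,.106,.14)
# refine pin from side image: red button / pin predicted
c=load('b5side'); print(proj(c,[SO+Rs@np.array([-.117,.105,.045]),SO+Rs@np.array([-.075,.105,.021])]))
E
```

```text
xyz [-229.7   47.5  -10.3] rot [0.    0.001 0.784] | 36.55 [ 0.6082 -0.0587  0.1294] 0.6514968986024368
[[245.4 183.7]
 [257.2 188.7]]
```

Emit:
{"api": "move_arm", "payload": {"series": [{"grip":0.5,"xyz":[-230,47,-10],"angular":[0,0.001,0.784]},{"grip":0.5,"xyz":[-230,47,-10],"angular":[0,0.001,0.784]},{"grip":0.5,"xyz":[-230,47,-10],"angular":[0,0.001,0.784]},{"grip":0.5,"xyz":[-230,47,-10],"angular":[0,0.001,0.784]},{"grip":0.5,"xyz":[-230,47,-10],"angular":[0,0.001,0.784]},{"grip":0.5,"xyz":[-230,47,-10],"angular":[0,0.001,0.784]},{"grip":0.5,"xyz":[-230,47,-10],"angular":[0,0.001,0.784]},{"grip":0.5,"xyz":[-230,47,-10],"angular":[0,0.001,0.784]}]}}

```text
time_s: 37.35
tcp_pos: [0.5792, 0.1743, 0.1366]
ee_rot: [[-0.762, -0.648, -0.006], [-0.648, 0.762, -0.002], [0.006, 0.002, -1.0]]
wrist_force: [0.2, -0.3, -0.1]
gripper_width: 0.499
gripper_force: 0.0
```

```bash
python3 - <<'E'
from h import *
where(); pinmv(-.115,.106,.049)
for n in('top','side'):
    c=cap(n,'pin'+n); hsv=cv2.cvtColor(c['img'],cv2.COLOR_RGB2HSV); m=cv2.inRange(hsv,(0,140,60),(6,255,255))|cv2.inRange(hsv,(174,140,60),(180,255,255))
    q=proj(c,SO+Rs@np.array([-.09,.105,.021]))[0]; m2=np.zeros_like(m); cv2.circle(m2,(int(q[0]),int(q[1])),28,255,-1); m&=m2
    ys,xs=np.where(m>0); print(n,len(xs)); 
    if len(xs): print(((at(c,xs.mean(),ys.mean(),.02)-SO)@Rs).round(4), [((at(c,u,v,.02)-SO)@Rs)[:2].round(3).tolist() for u,v in cv2.boxPoints(cv2.minAreaRect(np.column_stack([xs,ys]).astype(np.float32))).astype(float)])
E
```

```text
stop frame [-0.1159  0.106   0.1366] F [ 0.3 -0.3 -0.1] w 0.499 t 37.35 J [ 32.  26. -11.  -0. -54. -82.]
xyz [-1.2 -0.9 87.5] rot [ 0.002 -0.006  0.003] | 37.35 [0.5792 0.1743 0.1366] 0.49874195620365397
top 1
[-0.1238  0.1063  0.02  ] [[-0.124, 0.106], [-0.124, 0.106], [-0.124, 0.106], [-0.124, 0.106]]
side 34
[-0.0951  0.12    0.02  ] [[-0.116, 0.253], [-0.051, 0.281], [-0.069, 0.104], [-0.126, 0.083]]
```

Descend and pinch.

Emit:
{"api": "move_arm", "payload": {"series": [{"grip":0.5,"xyz":[-1,-1,40],"angular":[0,-0.006,0]},{"grip":0.5,"xyz":[-1,-1,70],"angular":[0,-0.006,0]},{"grip":0.5,"xyz":[-1,-1,87],"angular":[0,-0.006,0]},{"grip":0.5,"xyz":[-1,-1,87],"angular":[0,-0.006,0]},{"grip":0.03,"xyz":[-1,-1,87],"angular":[0,-0.006,0]},{"grip":0.03,"xyz":[-1,-1,87],"angular":[0,-0.006,0]},{"grip":0.03,"xyz":[-1,-1,87],"angular":[0,-0.006,0]},{"grip":0.03,"xyz":[-1,-1,87],"angular":[0,-0.006,0]},{"grip":0.03,"xyz":[-1,-1,87],"angular":[0,-0.006,0]}]}}

```text
time_s: 38.35
tcp_pos: [0.5796, 0.1741, 0.0515]
ee_rot: [[-0.763, -0.646, -0.002], [-0.646, 0.763, 0.002], [-0.0, 0.003, -1.0]]
wrist_force: [-6.6, 3.1, 1.4]
gripper_width: 0.132
gripper_force: 2.7
```

```bash
python3 - <<'E'
from h import *
where()
E
```

```text
stop frame [-0.1155  0.1059  0.0515] F [-6.8  2.5  1.4] w 0.132 t 38.35 J [ 32.  32. -15.  -0. -43. -82.]
```

Emit:
{"api": "move_arm", "payload": {"series": [{"grip":0.03,"xyz":[0,0,0],"angular":[0,0,0]},{"grip":0.03,"xyz":[4.7,-5.6,0],"angular":[0,0,0]},{"grip":0.03,"xyz":[8.4,-11.9,0],"angular":[0,0,0]},{"grip":0.03,"xyz":[10.9,-18.8,0],"angular":[0,0,0]},{"grip":0.03,"xyz":[12.2,-26,0],"angular":[0,0,0]},{"grip":0.03,"xyz":[12.2,-33.4,0],"angular":[0,0,0]},{"grip":0.03,"xyz":[10.9,-40.6,0],"angular":[0,0,0]},{"grip":0.03,"xyz":[8.4,-47.4,0],"angular":[0,0,0]},{"grip":0.03,"xyz":[4.7,-53.8,0],"angular":[0,0,0]},{"grip":0.03,"xyz":[0,-59.4,0],"angular":[0,0,0]}]}}

```text
time_s: 39.35
tcp_pos: [0.6139, 0.1282, 0.0506]
ee_rot: [[-0.763, -0.646, -0.012], [-0.646, 0.763, -0.0], [0.009, 0.008, -1.0]]
wrist_force: [-25.0, 11.7, 18.2]
gripper_width: 0.104
gripper_force: 30.0
```

```bash
python3 - <<'E'
from h import *
where()
E
```

```text
stop frame [-0.0776  0.063   0.0506] F [-25.9   9.6  18.2] w 0.104 t 39.35 J [ 26.  34. -11.  -0. -46. -76.]
```

The end stop is reached with the pin at (-78, 63) mm. I release and lift.

Emit:
{"api": "move_arm", "payload": {"series": [{"grip":0.5,"xyz":[0,3,0],"angular":[0,0,0]},{"grip":0.5,"xyz":[0,3,0],"angular":[0,0,0]},{"grip":0.5,"xyz":[0,3,0],"angular":[0,0,0]},{"grip":0.5,"xyz":[0,3,-40],"angular":[0,0,0]},{"grip":0.5,"xyz":[0,3,-90],"angular":[0,0,0]},{"grip":0.5,"xyz":[0,3,-140],"angular":[0,0,0]},{"grip":0.5,"xyz":[0,3,-190],"angular":[0,0,0]}]}}

```text
time_s: 40.05
tcp_pos: [0.6176, 0.1305, 0.2433]
ee_rot: [[-0.763, -0.647, 0.002], [-0.647, 0.763, 0.003], [-0.003, 0.0, -1.0]]
wrist_force: [0.7, 0.4, -0.8]
gripper_width: 0.489
gripper_force: 0.0
```

```bash
python3 - <<'E'
from h import *
where(); stopmv(-.045,.0,.27)
E
```

```text
stop frame [-0.0741  0.0656  0.2433] F [ 0.7  0.5 -0.8] w 0.489 t 40.05 J [ 27.  23.   1.  -0. -68. -76.]
xyz [ 25.8 -66.9 -26.9] rot [-4.000e-03  2.000e-03 -2.355e+00] | 40.05 [0.6176 0.1305 0.2433] 0.48897410407176556
```

Emit:
{"api": "move_arm", "payload": {"series": [{"grip":0.5,"xyz":[26,-67,-27],"angular":[0,0,-1.2]},{"grip":0.5,"xyz":[26,-67,-27],"angular":[0,0,-1.2]},{"grip":0.5,"xyz":[26,-67,-27],"angular":[0,0,-1.2]},{"grip":0.5,"xyz":[26,-67,-27],"angular":[0,0,-1.2]},{"grip":0.5,"xyz":[26,-67,-27],"angular":[0,0,-1.2]},{"grip":0.5,"xyz":[26,-67,-27],"angular":[0,0,-1.2]},{"grip":0.5,"xyz":[26,-67,-27],"angular":[0,0,-1.2]},{"grip":0.5,"xyz":[26,-67,-27],"angular":[0,0,-1.2]}]}}

```text
time_s: 40.85
tcp_pos: [0.6412, 0.0625, 0.268]
ee_rot: [[0.328, -0.945, 0.002], [-0.945, -0.328, 0.003], [-0.002, -0.003, -1.0]]
wrist_force: [-0.4, 0.3, -0.4]
gripper_width: 0.499
gripper_force: 0.0
```

Emit:
{"api": "move_arm", "payload": {"series": [{"grip":0.5,"xyz":[0,0,0],"angular":[0,0,-1.15]},{"grip":0.5,"xyz":[0,0,0],"angular":[0,0,-1.15]},{"grip":0.5,"xyz":[0,0,0],"angular":[0,0,-1.15]},{"grip":0.5,"xyz":[0,0,0],"angular":[0,0,-1.15]},{"grip":0.5,"xyz":[0,0,0],"angular":[0,0,-1.15]},{"grip":0.5,"xyz":[0,0,0],"angular":[0,0,-1.15]},{"grip":0.5,"xyz":[0,0,0],"angular":[0,0,-1.15]},{"grip":0.5,"xyz":[0,0,0],"angular":[0,0,-1.15]},{"grip":0.5,"xyz":[0,0,0],"angular":[0,0,-1.15]}]}}

```text
time_s: 41.75
tcp_pos: [0.6412, 0.0626, 0.2679]
ee_rot: [[0.996, -0.092, 0.002], [-0.092, -0.996, 0.003], [0.002, -0.003, -1.0]]
wrist_force: [0.3, -0.2, -0.1]
gripper_width: 0.499
gripper_force: 0.0
```

```bash
python3 - <<'E'
from h import *
where(); bgreen('f',('wrist','side'))
c=load('fwrist'); hsv=cv2.cvtColor(c['img'],cv2.COLOR_RGB2HSV); m=cv2.inRange(hsv,(0,140,60),(6,255,255))|cv2.inRange(hsv,(174,140,60),(180,255,255))
cs=max(cv2.findContours(m,0,2)[0],key=cv2.contourArea); print('button',[((at(c,u,v,.021)-SO)@Rs)[:2].round(3).tolist() for u,v in cv2.boxPoints(cv2.minAreaRect(cs)).astype(float)])
w=cv2.imread('pics/fwrist.png')[:240]; s=cv2.imread('pics/fside.png')
c2=cap('top','ftop'); t=cv2.imread('pics/ftop.png')[100:220,320:440]
out=np.zeros((600,800,3),np.uint8); out[:360,:768]=cv2.resize(w,(768,360)); out[360:600,:240]=cv2.resize(t,(240,240)); out[360:600,250:570]=cv2.resize(s[140:380],(512,240))[:,150:470]
cv2.imwrite('pics/final.png',out)
E
```

```text
stop frame [-4.500e-02 -1.000e-04  2.679e-01] F [ 0.3 -0.2 -0.1] w 0.499 t 41.75 J [ 20.  23.   5.  -0. -72.  65.]
wrist 15791.5 [[-0.001, -0.086], [0.0, 0.092], [-0.068, 0.092], [-0.071, 0.058], [-0.086, 0.063], [-0.086, 0.092], [-0.128, 0.093], [-0.13, -0.085]]
side 1077.0 [[-0.128, 0.093], [-0.132, -0.085], [-0.004, -0.09], [-0.003, 0.09], [-0.079, 0.062]]
button [[-0.067, 0.115], [-0.067, 0.059], [-0.083, 0.06], [-0.082, 0.117]]
```

View pics/final.png

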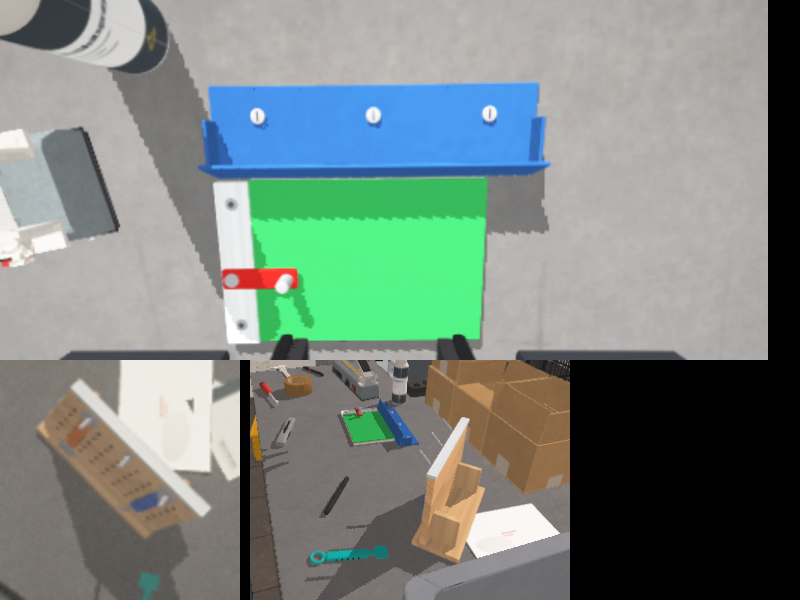

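The final view shows the green side up and the board square in the corner. The red button points across it at (260,279), and the orange and blue tools hang on the outer pegs. The marker lies where it was.

```bash
python3 -c "
from station import r
print(r.finish_job())"
```

```text
the job is handed in; nothing more can be done
None
```

The job is handed in: the scraper and pick hang on the outer pegs, the board is home with its green side up, the turn-button is locked, and I left the tape and marker alone; I saw no spatula, and no verdict came back.

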